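Hang the washed-board basket to dry and start the blower

TASK

First hang the blue-handled wire basket by the bare middle of its handle on the hook of the drying station, gently and hanging straight, and let go of it. Then start the blower: lift the yellow-framed guard flap of the switch box well open, push the red toggle beneath it all the way over to on, and lower the guard fully shut again. Leave the red-handled basket and all the other things on the bench where they stand.

Things in the scene. Friction and masses are not known exactly. Their poses are not given: they have to be found in the camera images.
- blue_basket_center (a point): The basket to hang: open wire basket 80 (its x) x 110 (its y) x 48 mm high, green boards inside, with a rigid upright handle; 0.2 to 0.45 kg. This point is its centre, 65 mm above its underside (133 mm high in all). z is up. It is the same either way round. The handle stands in its y-z plane: two 6 mm wires at y = +-55 mm carry a level bar along y, 60 mm above this point.
- blue_basket_bar (a point): Middle of the blue basket's 6 mm steel handle bar, 125 mm above its underside; same axes. Two blue grip sleeves on the bar, 12 mm thick (x) x 36 mm long (y) x 16 mm high, are centred at y = +34 and -34 mm, at bar height; the 32 mm between them is bare, for the hook. Below the bar the handle is open for 70 mm, down to the basket's rim.
- hook_seat (a point): Where the middle of the bar lies when the basket hangs properly (bar along this y), 215 mm above the table. z up. The hook, an 8 mm wire, comes from a post at x = +75 mm towards -x, dips under this point (wire axis 7 mm below it) and turns up to the yellow ball. Bring the basket in along +x with the ball passing under the bar and over the rim, then lower the bar into the dip.
- hook_tip (a point): Centre of the yellow ball (11 mm) on the hook's upturned tip: 27 mm from the seat along the seat's -x and 18 mm higher than it.
- guard_hinge (a point): Middle of the guard's hinge line, on the top rear edge of the fixed grey switch box (120 x 140 x 60 mm high, 5 mm walls, open-topped, inner floor 12 mm above the table). It lies 55 mm in +x from the box's centre, 60 mm above the table. Axes of the box: x from its front to its back, y along the hinge, z up.
- guard_tab (a point): Centre of the black round lifting tab on the guard: a disc 24 mm across (in the x-z plane) and 14 mm thick (y), on a 14 x 12 mm stem. With the guard shut it is 105 mm before the hinge (-x) and 34 mm above it. The guard is a plate 120 x 140 x 4 mm, from 115 mm before the hinge to 5 mm behind. Pinched along y, the disc can turn between the fingers as the guard swings. Axes turn with the guard.
- guard (a joint): Guard angle in rad: 0 shut, grows as its front edge rises, stop at 1.8. Stiff hinge: it stays where it is left; about 2 N at the tab move it.
- toggle_tip (a point): Centre of the red ball (16 mm) on the toggle, inside the switch box under the guard. The toggle pivots 75 mm before the hinge (box x = -20 mm), mid-width, 14 mm above the table; pivot to ball 30 mm, shaft 9 mm.
- toggle (a joint): Toggle angle in rad: 0 is off (leaning 0.5 rad to the box's +y side, the white mark), 1.0 is on (leaning 0.5 rad to -y, the green mark). It stays where it is left; about 1 to 2 N sideways on the ball move it.
- station: The drying station, fixed: origin on the table below the hook seat, same axes. Drip tray 170 x 140 x 12 mm (x = -60 to +110), 14 mm post at x = +75 mm (top 227 mm up), behind it a white blower 120 mm wide, 130 mm high (x = +92 to +178).
- blue_basket: The blue-handled basket: centre of its underside, same axes as its centre point.
- red_basket_center (a point): A basket exactly like the blue one but with red sleeves; centre, 65 mm above its underside. Leave it.
- parts_bin: Black open parts bin, 100 x 120 x 50 mm high (loose); origin under its centre.
- cleaner_bottle_center (a point): White bottle, 56 mm across, 135 mm high (loose); its centre, half-way up.
- tool_cup: Dark steel cup, 72 mm across, 95 mm high (loose); origin under its centre.
- tape_roll: Orange tape roll lying flat, 90 mm across, 25 mm high (loose); origin under its centre.
- flux_jar: Amber jar, 60 mm across, 65 mm high (loose); origin under its centre.
- spray_can: Blue can, 54 mm across, 150 mm high (loose); origin under its centre.
Mind the look-alikes: they are no part of the job. Leave any pink look-alike of the blue_basket alone.

How it is judged:
On the way, in this order (a step that is already met when the one before it is completed fails the run):
1. the blue basket hangs by the bare middle of its bar on the hook, released (distance between blue_basket_bar and hook_seat below 0.022 m and angle between blue_basket_center's own z axis and vertical below 0.3 rad and contact force between blue_basket and station above 0.5 N and contact force between blue_basket and the fingers below 0.05 N and linear speed of blue_basket below 0.05 m/s), for 0.3 s.
2. the guard is well open (over 0.8 rad) (value of joint guard above 0.8 rad), for 0.1 s.
3. the toggle is on, the guard still open (value of joint toggle above 0.85 rad and value of joint guard above 0.5 rad), for 0.2 s.
4. the guard is shut again (value of joint guard below 0.07 rad), for 0.2 s.
At the end, for the whole second after the job is handed in: The blue basket hangs at rest from the hook, its bar's centre within 22 mm of the hook seat, tilted under 0.3 rad; the guard is shut within 0.07 rad, the toggle is on (over 0.85 of 1.0 rad), and the bystanders are within 30 mm of where they started (all of step 1 and value of joint guard below 0.07 rad and value of joint toggle above 0.85 rad and distance of each of red_basket_center, parts_bin, cleaner_bottle_center, tool_cup, tape_roll, flux_jar, spray_can from where it was at the start of the episode below 0.03 m); the robot touches nothing.
It fails at once if a bystander is moved more than 30 mm (distance of any of red_basket_center, parts_bin, cleaner_bottle_center, tool_cup, tape_roll, flux_jar, spray_can from where it was at the start of the episode above 0.03 m).
It fails at once if the blue basket is dropped or flung (faster than 1.2 m/s) (linear speed of blue_basket above 1.2 m/s).
It fails at once if the blue basket is slammed onto the station (over 40 N) (contact force between blue_basket and station above 40 N).
It also fails if it takes over 72 s, if anything falls off the work surface, if the arm or the gripper's body presses on something with over 40 N, if the wrist force passes 120 N, or if a joint passes its speed limit or range.

ROBOT

A 6-joint arm with a two-finger parallel gripper is mounted at the origin on the work surface. World frame = base frame: x ahead of the robot, y to its left, z up, the work surface at z = 0. Lengths are in m, angles in rad, forces in N, time in s.
With the tool pointing down it reaches from about 0.275 to 1 m from the base axis. Payload 8.4 kg.
Tool frame: the origin (TCP) lies at the very end of the fingers, on their centre line; the grasp point (between the pads) lies 19 mm behind it (bot.tcp_to_grasp is the y of the grasp point in the tool frame, in m); y points along the fingers, z is the direction in which the jaws open and shut, and the axes are right-handed (so a half turn about y gives the same grasp; the last joint's range is limited). The gripper opens to 85 mm and grips with 20 to 120 N. Pads are 22 mm wide; open, the fingers measure 114 mm over their backs; the gripper's body (76 mm by 85 mm) begins 54 mm behind the grasp point. The pads swing forward as they close: fully open they stand 13 mm farther back than shut.
Start: joints at [-1.178, 0.353, 1.633, -0, 1.155, -0.002], TCP at [0.24, -0.577, 0.231] pointing down, gripper open.
Joint ranges: [-2.63, 2.63], [-0.92, 2.1], [0.06, 2.66], [-1.3, 4.44], [0, 2.69], [-3.02, 3.02]. Speed limits (rad/s): [2.22, 2.22, 2.79, 3.14, 3.14, 3.14].

INTERFACE

Orientations are given as a unit quaternion [w, x, y, z].
In Python, from cell import observe, optics, bot, spotter gives the robot as it stands. The module is installed in compiled form; this text tells all that it offers.
- The arm moves only by the tool drive_tool, never from a script. Its argument "targets" is a list of rows, each an object of numbers: "dx", "dy", "dz": the shift along the tool's x, y, z in mm; "ax", "ay", "az": the turn, a rotation vector about the tool's x, y, z in degrees; "grip": the gripper command: -1 is fully open, 1 is shut, values between are in proportion. In form: [{"dx": .., "dy": .., "dz": .., "ax": .., "ay": .., "az": .., "grip": ..}, ...]. A call has 1 to 10 rows; each row shifts and turns the pose as measured when the row begins, along the tool's axes as they then stand; what a row does not reach is not made up. A row lasts 1/12 s, in which the tool goes at most 41.7 mm and 7.16 degrees, less where a joint would pass 70% of its speed; a pose out of reach is approached as far as the arm can. A call with a gripper value outside its range is refused whole. The fingers move at their own pace and stop on an object; the grip force is fixed at half the most. Time passes only in rows, so rows that do not move let the fingers close. It gives the time, the measured TCP pose, the force and the opening at its end, in the units of the state.
- observe(): the state, without advancing time (a new reading comes with each control period).
- optics.snapshot(name): name is "scene" or "top"; returns the picture (420x560x3 uint8, blue, green, red); there is no depth.
- optics.get_calibration(name): a dict with "mtx" (3x3 intrinsics, pixels), "distortion" ([k1, k2, p1, p2, k3] as OpenCV has them; the pictures are not rectified), "rvec" (rotation vector, rad) and "tvec" (3), from world to camera coordinates, as OpenCV has them. Camera axes: x right, y down, z forward; pixel columns grow to the right and rows downward; lengths in m; the calibration is good to about 2 mm. A picture is of the moment at which its call begins. get_calibration takes no time and is no camera call.
- bot.job_done(): hands the job in, once; it reports no verdict.
Trained networks look in the newest picture that a camera, given by its name, has taken for a name from the list of things; names that differ only in an ending like _2 or _b are one class to them, and where a whole thing is asked for, a point or a joint stands for the part that bears it (a point fixed in the world has none). Each returns a list of dicts, best first, with "p" (0 to 1); they miss things now and then, are a little off and sometimes report something else, mostly with a low value. They report only what shows in the picture. A call takes as long as a camera call. They do not tell look-alikes from the thing itself.
- spotter.boxes_of(camera, label): "rect" ([left, top, right, bottom] as shares, 0 to 1, of the picture: columns of its width, rows of its height, round what is visible of it).
- spotter.mark_of(camera, label): "location" ([row, column] as shares, 0 to 1, of the picture: columns of its width, rows of its height: a listed point, or the origin of a listed thing).
The state is a dict: "t": time; "joints": joint angles; "dq": joint speeds; "tau": joint torques, N m; "position": TCP position; "tcp_rot": TCP orientation; "force": force on the tool from outside, world axes, zero at the start; "ft_torque": the same for the moment, N m; "gripper_width": opening from 0.0 (shut) to 1.0 (fully open).
Only numpy, scipy, OpenCV 4.12 (cv2) and the standard library are available. Lean on these libraries where they do the work, as an engineer would, in place of code of your own. Each camera call takes 0.05 s, during which the arm holds its last target. There are 200 camera calls.

## Working session

There is one attempt and no reset: what is moved stays moved. The work goes in short steps, Python scripts to look and compute and a tool call to move; the robot and the scene stay as the last step left them, time stands still between calls to the robot, and variables do not carry over. Pictures are saved under pics/ and viewed, about 8 in all and at most 12, crops included, and the job is handed in when it is done.

Besides the shell and the picture viewer there is one more tool, called after ">>>" as name([rows], argument=value, ...), one row to a line, values as JSON. drive_tool: Moves the arm, as the interface text tells. Its arguments: {"type":"object","properties":{"targets":{"type":"array","items":{"type":"object","properties":{"dx":{"type":"number"},"dy":{"type":"number"},"dz":{"type":"number"},"ax":{"type":"number"},"ay":{"type":"number"},"az":{"type":"number"},"grip":{"type":"number"}}}}},"required":["targets"]}

```bash
mkdir -p pics; cat > h.py <<'E'
import numpy as np,cv2
from cell import observe,optics,bot,spotter
W,H=560,420
def cal(c):
    k=optics.get_calibration(c);return [np.array(k[n],float) for n in("mtx","distortion","rvec","tvec")]
def ray(c,px):
    m,d,r,t=cal(c);R=cv2.Rodrigues(r)[0];t=t.reshape(3)
    u=cv2.undistortPoints(np.array([[px]],float),m,d)[0,0]
    return -R.T@t,R.T@np.array([u[0],u[1],1])
def onz(c,px,z):
    o,v=ray(c,px);return o+v*(z-o[2])/v[2]
def proj(c,P):
    m,d,r,t=cal(c);return cv2.projectPoints(np.atleast_2d(np.array(P,float)),r,t,m,d)[0][:,0]
def tri(a,b):
    (o1,v1),(o2,v2)=ray("scene",a),ray("top",b)
    s=np.linalg.lstsq(np.c_[v1,-v2],o2-o1,rcond=None)[0]
    p,q=o1+v1*s[0],o2+v2*s[1];return (p+q)/2,np.linalg.norm(p-q)
def marks(c,l,n=3):
    return [(round(m["p"],2),np.array([m["location"][1]*W,m["location"][0]*H]).round(1)) for m in spotter.mark_of(c,l)[:n]]
E
python3 - <<'E'
from h import *
for c in("scene","top"):
    im=optics.snapshot(c);cv2.imwrite(f"pics/{c}0.png",cv2.resize(im,(800,600)))
    m,d,r,t=cal(c);print(c,(-cv2.Rodrigues(r)[0].T@t.reshape(3)).round(3))
Z={"blue_basket_center":.065,"blue_basket_bar":.125,"hook_seat":.215,"hook_tip":.233,"guard_hinge":.06,"guard_tab":.094,"toggle_tip":.04,"station":0,"red_basket_center":.065,"parts_bin":0,"cleaner_bottle_center":.067,"tool_cup":0,"tape_roll":0,"flux_jar":0,"spray_can":0}
for l,z in Z.items():
    for c in("scene","top"):
        print(l,c,[(p,x.tolist(),onz(c,x,z)[:2].round(3).tolist()) for p,x in marks(c,l)])
print(observe())
E
```

```text
scene [1.198 0.373 1.225]
top [ 0.235 -0.071  1.941]
blue_basket_center scene [(0.96, [242.7, 164.4], [0.379, -0.314]), (0.59, [194.0, 121.1], [0.304, -0.578])]
blue_basket_center top [(0.8, [420.4, 253.1], [0.315, -0.591]), (0.73, [354.9, 283.3], [0.21, -0.34]), (0.59, [343.7, 238.4], [0.377, -0.305])]
blue_basket_bar scene [(0.9, [263.5, 116.5], [0.21, -0.346]), (0.67, [243.5, 151.1], [0.375, -0.309]), (0.44, [351.0, 294.0], [0.632, 0.205])]
blue_basket_bar top [(0.97, [347.6, 240.0], [0.366, -0.311]), (0.93, [422.9, 254.3], [0.308, -0.583]), (0.87, [357.6, 281.0], [0.219, -0.342])]
hook_seat scene [(0.86, [362.5, 254.7], [0.57, 0.192]), (0.55, [278.4, 273.4], [0.722, 0.048])]
hook_seat top [(0.96, [205.5, 186.6], [0.555, 0.186])]
hook_tip scene [(0.81, [365.7, 242.3], [0.545, 0.186])]
hook_tip top [(0.77, [203.2, 191.2], [0.536, 0.191])]
guard_hinge scene [(0.85, [224.4, 234.1], [0.625, -0.203])]
guard_hinge top [(0.72, [320.7, 173.3], [0.626, -0.227])]
guard_tab scene [(0.73, [196.0, 172.8], [0.506, -0.399]), (0.67, [237.3, 195.7], [0.511, -0.237]), (0.33, [257.8, 312.2], [0.787,
[... 1210 characters left out ...]
 145.9], [0.753, 0.004])]
{'t': 1.6, 'joints': array([-1.17842471e+00,  3.52983700e-01,  1.63336869e+00,  5.43038818e-06,
        1.15521157e+00, -2.38448033e-03]), 'dq': array([ 1.06354263e-03, -2.36880377e-03, -6.76640293e-05, -1.74560585e-03,
        9.07516024e-04,  1.15643350e-03]), 'tau': array([ 2.20310276e-04, -6.05161357e+01, -3.42437732e+01,  1.06836469e-04,
        1.13292303e-03, -1.83603703e-05]), 'position': array([ 0.24038183, -0.57694376,  0.23130458]), 'tcp_rot': array([-0.13866584,  0.13865846, -0.69336821,  0.69338744]), 'force': array([-0.75661745,  0.62944107, -0.58486829]), 'ft_torque': array([ 0.01668257,  0.0225956 , -0.01211257]), 'gripper_width': 1.0019005994858177}
```

View pics/scene0.png

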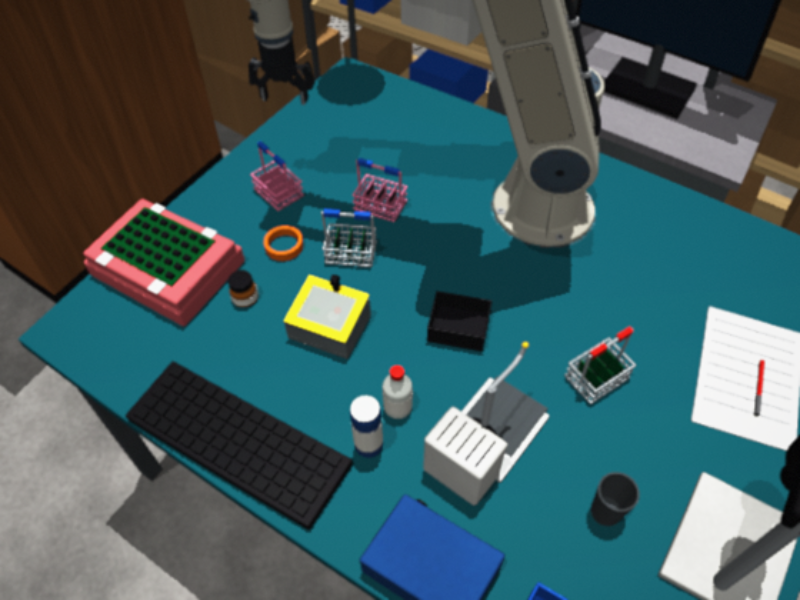

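View pics/top0.png

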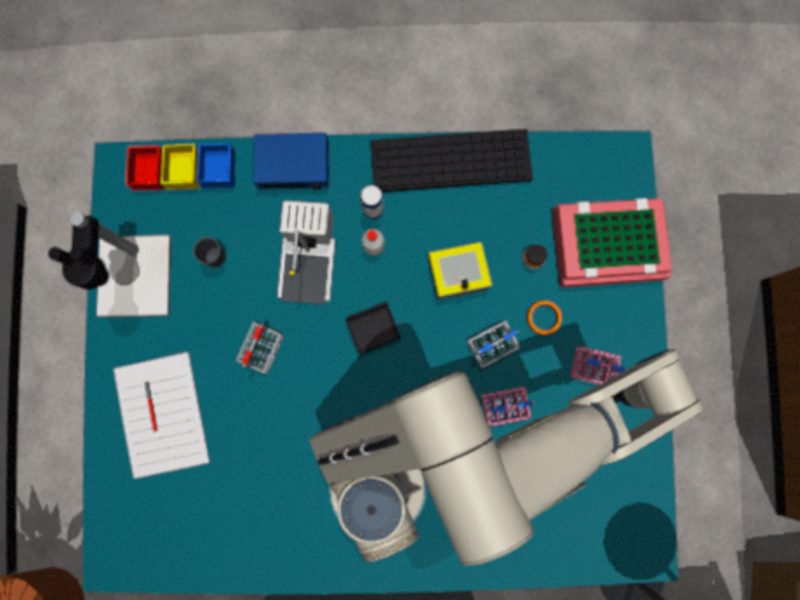

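The scene view (800x600) has three blue-handled baskets. One is silver with green boards at (349,238), and two are pink look-alikes at (380,190) and (275,180). The silver one fits the description, and in the top view it is at (494,344). I'll check it in a close crop and measure the yaw angles.

```bash
cat > m.py <<'E'
from h import *
def seg(im,c,lo,hi,ctr,rad):
    hsv=cv2.cvtColor(im,cv2.COLOR_BGR2HSV);m=cv2.inRange(hsv,lo,hi)
    k=np.zeros_like(m);cv2.circle(k,tuple(int(v) for v in ctr),rad,255,-1);m&=k
    ys,xs=np.nonzero(m);return m,np.c_[xs,ys].astype(float)
E
python3 - <<'E'
from m import *
ims={c:optics.snapshot(c) for c in("scene","top")}
row=[]
P={"basket":(.37,-.31,.1),"box":(.58,-.22,.06),"hook":(.56,.186,.2)}
for c in ims:
    r=[]
    for n,p in P.items():
        x,y=proj(c,p)[0].astype(int);r.append(cv2.resize(ims[c][y-32:y+32,x-32:x+32],(264,264),interpolation=cv2.INTER_CUBIC))
        print(c,n,"crop origin",x-32,y-32)
    row.append(np.hstack(r))
cv2.imwrite("pics/crop1.png",np.vstack(row))
for c,im in ims.items():
    for n,lo,hi,ctr,rad,z in(("sleeves",(100,120,60),(125,255,255),proj(c,(.37,-.31,.125))[0],25,.125),
                       ("frame",(22,120,90),(35,255,255),proj(c,(.575,-.22,.06))[0],42,.064),
                       ("ball",(20,100,80),(36,255,255),proj(c,(.54,.188,.233))[0],12,.233)):
        m,pt=seg(im,c,lo,hi,ctr,rad)
        if len(pt)<2: print(c,n,len(pt));continue
        w=np.array([onz(c,p,z)[:2] for p in pt]);mu=w.mean(0);e=np.linalg.svd(w-mu)[2][0]
        print(c,n,len(pt),"px",pt.mean(0).round(1),"w",mu.round(4),"dir deg",np.degrees(np.arctan2(e[1],e[0])).round(1))
        if n=="frame":
            q=cv2.minAreaRect((w*1000).astype(np.float32));print(q)
E
```

```text
scene basket crop origin 212 123
scene box crop origin 196 188
scene hook crop origin 329 222
top basket crop origin 314 207
top box crop origin 287 153
top hook crop origin 174 153
scene sleeves 157 px [242.  149.5] w [ 0.3718 -0.3168] dir deg 113.2
scene frame 912 px [228.4 217. ] w [ 0.5711 -0.2284] dir deg 90.3
((566.7474365234375, -231.96817016601562), (132.86013793945312, 145.196533203125), 11.427288055419922)
scene ball 17 px [367.4 241. ] w [0.5397 0.1872] dir deg 17.8
top sleeves 95 px [348.1 238.8] w [ 0.3705 -0.313 ] dir deg 116.8
top frame 648 px [321.1 188.4] w [ 0.5671 -0.2263] dir deg 98.7
((567.8757934570312, -227.48037719726562), (120.2508773803711, 145.34823608398438), 10.382153511047363)
top ball 15 px [203.9 190.5] w [0.5384 0.1891] dir deg 99.1
```

View pics/crop1.png

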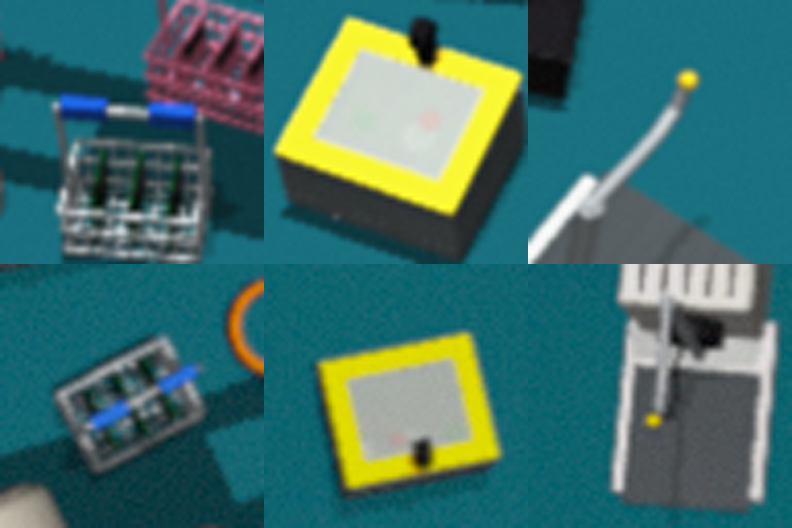

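The crops show a silver basket with blue sleeves and green boards (top-left crop), which is the right one. The switch box tab faces the robot side, and the hook ball is at top-view px (204,190). Next I'll compute the yaws and the grasp pose.

```bash
cat >> h.py <<'E'
from scipy.spatial.transform import Rotation as Rn
def R0():
    q=observe()["tcp_rot"];return Rn.from_quat([q[1],q[2],q[3],q[0]])
def plan(gp,yaw,tilt=None):
    """shift/turn to bring grasp point to gp, tool down, jaw axis at yaw deg (mod 180)"""
    o=observe();R=R0();y=[0,0,-1]
    c=[]
    for a in(yaw,yaw+180):
        z=np.array([np.cos(np.radians(a)),np.sin(np.radians(a)),0]);x=np.cross(y,z)
        c.append(Rn.from_matrix(np.c_[x,y,z]))
    T=min(c,key=lambda t:(R.inv()*t).magnitude())
    tcp=np.array(gp)-T.apply([0,bot.tcp_to_grasp,0])
    d=tcp-o["position"]
    print("tcp target",tcp.round(4),"shift(start axes) mm",(R.inv().apply(d)*1000).round(1),"shift(final axes)",(T.inv().apply(d)*1000).round(1),"turn deg",np.degrees((R.inv()*T).as_rotvec()).round(2))
def st():
    o=observe();R=R0();print("t",round(o["t"],2),"pos",o["position"].round(4),"grasp",(o["position"]+R.apply([0,bot.tcp_to_grasp,0])).round(4),"z yaw",np.degrees(np.arctan2(*R.as_matrix()[[1,0],2])).round(1),"y",R.as_matrix()[:,1].round(3),"F",o["force"].round(1),"g",round(o["gripper_width"],3),"q",o["joints"].round(2))
E
python3 - <<'E'
from h import *
print(bot.tcp_to_grasp); st(); print(R0().as_matrix().round(2))
for a,b in(((195.1,207.8),(199.7,166.6)),((230.2,210.2),(233.9,167))):
    p,q=onz("top",a,.012),onz("top",b,.012);print(p.round(3),q.round(3),np.degrees(np.arctan2(*(q-p)[[1,0]])))
# sleeves separately / rim-based yaw check
from m import *
for c,z in(("top",.125),("scene",.125)):
    im=optics.snapshot(c);m,pt=seg(im,c,(100,120,60),(125,255,255),proj(c,(.37,-.313,.125))[0],20)
    n,l,s,cen=cv2.connectedComponentsWithStats(m)
    print(c,[(s[i,4],onz(c,cen[i],z).round(4)) for i in range(1,n) if s[i,4]>8])
u=np.array([-.438,.899]);g=np.array([.3705,-.314])+.034*u
print(g);plan([*g,.2],26)
E
```

```text
-0.0187
t 1.7 pos [ 0.2404 -0.5769  0.2313] grasp [ 0.2404 -0.5769  0.25  ] z yaw -67.4 y [ 0.  0. -1.] F [ 0.5 -0.6  0.6] g 0.998 q [-1.18  0.35  1.63  0.    1.16 -0.  ]
[[-0.92  0.    0.38]
 [-0.38  0.   -0.92]
 [-0.   -1.   -0.  ]]
[0.511 0.257 0.012] [0.672 0.239 0.012] -6.1313828557288
[0.498 0.121 0.012] [0.668 0.106 0.012] -5.219526834045136
top [(np.int32(45), array([ 0.3858, -0.344 ,  0.125 ])), (np.int32(50), array([ 0.3557, -0.2834,  0.125 ]))]
scene [(np.int32(81), array([ 0.3851, -0.3469,  0.125 ])), (np.int32(75), array([ 0.3575, -0.2847,  0.125 ]))]
[ 0.355608 -0.283434]
tcp target [ 0.3556 -0.2834  0.1813] shift(start axes) mm [-219.3   50.  -226.6] shift(final axes) [ 213.3   50.  -232.2] turn deg [-0.   86.62  0.  ]
```

>>> drive_tool([
  {"dx": -22,"dz": -22.6,"ay": -7,"grip": -1},
])

```text
$.targets[0]: bad value
```

```bash
python3 -c "
from h import *
st();plan([.3565,-.284,.2],25.5)"
```

```text
t 1.8 pos [ 0.2404 -0.5769  0.2313] grasp [ 0.2404 -0.5769  0.25  ] z yaw -67.4 y [-0. -0. -1.] F [-0.   0.1 -0.2] g 0.999 q [-1.18  0.35  1.63 -0.    1.16 -0.  ]
tcp target [ 0.3565 -0.284   0.1813] shift(start axes) mm [-219.9   50.  -225.7] shift(final axes) [ 214.4   50.  -230.9] turn deg [-0.   87.12  0.  ]
```

>>> drive_tool([
  {"dx": -22,"dy": 0,"dz": -22.6,"ax": 0,"ay": 0,"az": 0,"grip": -1},
  {"dx": -22,"dy": 0,"dz": -22.6,"ax": 0,"ay": 0,"az": 0,"grip": -1},
])

```text
t: 1.97
position: [0.2625, -0.5216, 0.231]
tcp_rot: [-0.137, 0.138, -0.693, 0.695]
force: [0.6, 0.5, 0.2]
gripper_width: 1.004
```

>>> drive_tool([
  {"dx": -22,"dy": 0,"dz": -22.6,"ax": 0,"ay": 0,"az": 0,"grip": -1},
  {"dx": -22,"dy": 0,"dz": -22.6,"ax": 0,"ay": 0,"az": 0,"grip": -1},
  {"dx": -22,"dy": 0,"dz": -22.6,"ax": 0,"ay": 0,"az": 0,"grip": -1},
  {"dx": -22,"dy": 0,"dz": -22.6,"ax": 0,"ay": 0,"az": 0,"grip": -1},
  {"dx": -22,"dy": 0,"dz": -22.6,"ax": 0,"ay": 0,"az": 0,"grip": -1},
  {"dx": -22,"dy": 0,"dz": -22.6,"ax": 0,"ay": 0,"az": 0,"grip": -1},
  {"dx": -22,"dy": 0,"dz": -22.6,"ax": 0,"ay": 0,"az": 0,"grip": -1},
  {"dx": -22,"dy": 0,"dz": -22.6,"ax": 0,"ay": 0,"az": 0,"grip": -1},
  {"dx": -11,"dy": 0,"dz": -11,"ax": 0,"ay": -7,"az": 0,"grip": -1},
  {"dx": 0,"dy": 0,"dz": 0,"ax": 0,"ay": -7,"az": 0,"grip": -1},
])

```text
t: 2.8
position: [0.3661, -0.2581, 0.2308]
tcp_rot: [-0.222, 0.22, -0.67, 0.673]
force: [0.8, -0.4, -0.3]
gripper_width: 0.998
```

>>> drive_tool([
  {"dx": 0,"dy": 0,"dz": 0,"ax": 0,"ay": -7.1,"az": 0,"grip": -1},
  {"dx": 0,"dy": 0,"dz": 0,"ax": 0,"ay": -7.1,"az": 0,"grip": -1},
  {"dx": 0,"dy": 0,"dz": 0,"ax": 0,"ay": -7.1,"az": 0,"grip": -1},
  {"dx": 0,"dy": 0,"dz": 0,"ax": 0,"ay": -7.1,"az": 0,"grip": -1},
  {"dx": 0,"dy": 0,"dz": 0,"ax": 0,"ay": -7.1,"az": 0,"grip": -1},
  {"dx": 0,"dy": 0,"dz": 0,"ax": 0,"ay": -7.1,"az": 0,"grip": -1},
  {"dx": 0,"dy": 0,"dz": 0,"ax": 0,"ay": -7.1,"az": 0,"grip": -1},
  {"dx": 0,"dy": 0,"dz": 0,"ax": 0,"ay": -7.1,"az": 0,"grip": -1},
  {"dx": 0,"dy": 0,"dz": 0,"ax": 0,"ay": -7.1,"az": 0,"grip": -1},
  {"dx": 0,"dy": 0,"dz": 0,"ax": 0,"ay": -7.1,"az": 0,"grip": -1},
])

```text
t: 3.63
position: [0.3675, -0.2557, 0.2324]
tcp_rot: [-0.572, 0.572, -0.413, 0.419]
force: [-0.1, -0.4, 1.0]
gripper_width: 0.998
```

```bash
python3 -c "
from h import *
st();plan([.3565,-.284,.125],25.5)"
```

```text
t 3.63 pos [ 0.3675 -0.2557  0.2324] grasp [ 0.3674 -0.2556  0.2511] z yaw 18.0 y [ 0.006 -0.005 -1.   ] F [-0.1 -0.4  1. ] g 0.998 q [-0.61  0.07  2.   -0.    1.07 -0.92]
tcp target [ 0.3565 -0.284   0.1063] shift(start axes) mm [ 22.7 126.2 -19.7] shift(final axes) [ 20.9 126.1 -22.1] turn deg [-0.2  -7.52  0.41]
```

>>> drive_tool([
  {"dx": 12,"dy": 25,"dz": -10,"ax": 0,"ay": -4,"az": 0.2,"grip": -1},
  {"dx": 10,"dy": 25,"dz": -11,"ax": 0,"ay": -3.5,"az": 0.2,"grip": -1},
  {"dx": 0,"dy": 0,"dz": 0,"ax": 0,"ay": 0,"az": 0,"grip": -1},
])

```text
t: 3.88
position: [0.3573, -0.2852, 0.1832]
tcp_rot: [0.602, -0.6, 0.37, -0.375]
force: [-0.0, 0.5, -0.6]
gripper_width: 0.997
```

```bash
python3 - <<'E'
from h import *
from m import *
st();plan([.3565,-.284,.125],25.5)
for c in("top","scene"):
    im=optics.snapshot(c)
    x,y=proj(c,(.365,-.3,.15))[0].astype(int);cv2.imwrite(f"pics/a_{c}.png",cv2.resize(im[y-35:y+35,x-35:x+35],(390,390),interpolation=cv2.INTER_CUBIC))
cv2.imwrite("pics/a.png",np.hstack([cv2.imread("pics/a_top.png"),cv2.imread("pics/a_scene.png")]))
E
```

```text
t 3.88 pos [ 0.3573 -0.2852  0.1832] grasp [ 0.3571 -0.2851  0.2019] z yaw 26.4 y [ 0.008 -0.002 -1.   ] F [-0.   0.5 -0.6] g 0.997 q [-0.68  0.14  2.03  0.    0.96 -1.14]
tcp target [ 0.3565 -0.284   0.1063] shift(start axes) mm [-1.8 76.9 -0.7] shift(final axes) [-1.4 76.9 -0.2] turn deg [-0.38  0.93  0.32]
```

View pics/a.png

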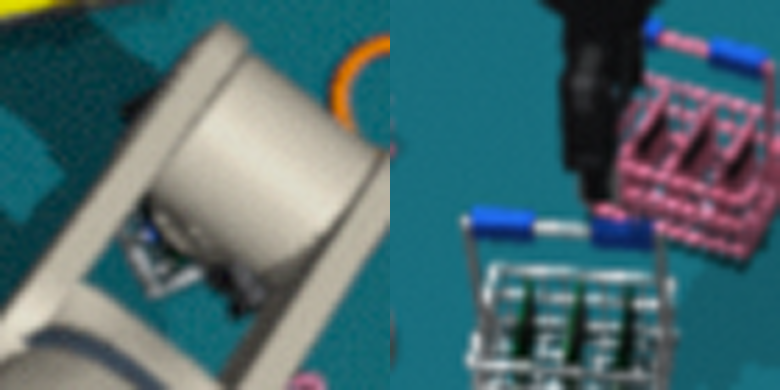

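The scene crop shows the fingers edge-on above the right-hand sleeve, at crop px (620,230). They are aligned, so I'll descend and close.

>>> drive_tool([
  {"dx": -1,"dy": 22,"dz": 0,"ax": -0.3,"ay": 0.9,"az": 0.3,"grip": -1},
  {"dx": -0.5,"dy": 22,"dz": 0,"ax": 0,"ay": 0,"az": 0,"grip": -1},
  {"dx": 0,"dy": 22,"dz": 0,"ax": 0,"ay": 0,"az": 0,"grip": -1},
  {"dx": 0,"dy": 10,"dz": 0,"ax": 0,"ay": 0,"az": 0,"grip": -1},
  {"dx": 0,"dy": 0,"dz": 0,"ax": 0,"ay": 0,"az": 0,"grip": -1},
])

```text
t: 4.4
position: [0.3641, -0.285, 0.1148]
tcp_rot: [0.595, -0.595, 0.377, -0.387]
force: [-0.0, 0.2, -0.1]
gripper_width: 1.001
```

```bash
python3 -c "
from h import *
st();plan([.3565,-.284,.125],25.5)"
```

```text
t 4.4 pos [ 0.3641 -0.285   0.1148] grasp [ 0.3639 -0.2849  0.1335] z yaw 24.6 y [ 0.013 -0.007 -1.   ] F [-0.   0.2 -0.1] g 1.001 q [-0.67  0.26  2.09  0.    0.79 -1.1 ]
tcp target [ 0.3565 -0.284   0.1063] shift(start axes) mm [-4.2  8.4 -6.6] shift(final axes) [-4.2  8.5 -6.5] turn deg [-0.5  -0.93  0.7 ]
```

>>> drive_tool([
  {"dx": -4,"dy": 4,"dz": -6.5,"ax": -0.5,"ay": -0.9,"az": 0.7,"grip": -1},
  {"dx": 0,"dy": 4,"dz": 0,"ax": 0,"ay": 0,"az": 0,"grip": -1},
  {"dx": 0,"dy": 0,"dz": 0,"ax": 0,"ay": 0,"az": 0,"grip": -1},
])

```text
t: 4.65
position: [0.3577, -0.2844, 0.1091]
tcp_rot: [-0.598, 0.598, -0.377, 0.378]
force: [-0.4, 0.4, -0.2]
gripper_width: 1.004
```

```bash
python3 -c "
from h import *
st();plan([.3565,-.284,.125],25.5)"
```

```text
t 4.65 pos [ 0.3577 -0.2844  0.1091] grasp [ 0.3577 -0.2844  0.1278] z yaw 25.5 y [ 0.001 -0.001 -1.   ] F [-0.4  0.4 -0.2] g 1.004 q [-0.67  0.26  2.09 -0.    0.78 -1.12]
tcp target [ 0.3565 -0.284   0.1063] shift(start axes) mm [-0.9  2.8 -0.9] shift(final axes) [-0.9  2.8 -0.9] turn deg [-0.03  0.02  0.08]
```

>>> drive_tool([
  {"dx": -1,"dy": 3,"dz": -1,"ax": 0,"ay": 0,"az": 0,"grip": 0},
  {"dx": 0,"dy": 0,"dz": 0,"ax": 0,"ay": 0,"az": 0,"grip": 0.4},
  {"dx": 0,"dy": 0,"dz": 0,"ax": 0,"ay": 0,"az": 0,"grip": 0.6},
  {"dx": 0,"dy": 0,"dz": 0,"ax": 0,"ay": 0,"az": 0,"grip": 0.8},
  {"dx": 0,"dy": 0,"dz": 0,"ax": 0,"ay": 0,"az": 0,"grip": 1},
  {"dx": 0,"dy": 0,"dz": 0,"ax": 0,"ay": 0,"az": 0,"grip": 1},
  {"dx": 0,"dy": 0,"dz": 0,"ax": 0,"ay": 0,"az": 0,"grip": 1},
  {"dx": 0,"dy": 0,"dz": 0,"ax": 0,"ay": 0,"az": 0,"grip": 1},
])

```text
t: 5.32
position: [0.3572, -0.2849, 0.1083]
tcp_rot: [-0.598, 0.598, -0.376, 0.379]
force: [0.2, -1.1, -0.5]
gripper_width: 0.125
```

```bash
python3 -c "
from h import *
st();plan([.3565,-.284,.125],25.5)"
```

```text
t 5.32 pos [ 0.3572 -0.2849  0.1083] grasp [ 0.3572 -0.2849  0.127 ] z yaw 25.5 y [ 0.004 -0.003 -1.   ] F [ 0.2 -1.1 -0.5] g 0.125 q [-0.68  0.26  2.1  -0.    0.78 -1.12]
tcp target [ 0.3565 -0.284   0.1063] shift(start axes) mm [-1.2  1.9 -0.3] shift(final axes) [-1.1  2.  -0.3] turn deg [-0.12 -0.05  0.28]
```

>>> drive_tool([
  {"dx": 0,"dy": -6,"dz": 0,"ax": 0,"ay": 0,"az": 0,"grip": 1},
  {"dx": 0,"dy": -12,"dz": 0,"ax": 0,"ay": 0,"az": 0,"grip": 1},
  {"dx": 0,"dy": -16,"dz": 0,"ax": 0,"ay": 0,"az": 0,"grip": 1},
  {"dx": 0,"dy": -16,"dz": 0,"ax": 0,"ay": 0,"az": 0,"grip": 1},
  {"dx": 0,"dy": -16,"dz": 0,"ax": 0,"ay": 0,"az": 0,"grip": 1},
  {"dx": 0,"dy": -16,"dz": 0,"ax": 0,"ay": 0,"az": 0,"grip": 1},
  {"dx": 0,"dy": -16,"dz": 0,"ax": 0,"ay": 0,"az": 0,"grip": 1},
  {"dx": 0,"dy": -16,"dz": 0,"ax": 0,"ay": 0,"az": 0,"grip": 1},
  {"dx": 0,"dy": -12,"dz": 0,"ax": 0,"ay": 0,"az": 0,"grip": 1},
  {"dx": 0,"dy": -6,"dz": 0,"ax": 0,"ay": 0,"az": 0,"grip": 1},
])

```text
t: 6.15
position: [0.3523, -0.2805, 0.2444]
tcp_rot: [0.598, -0.597, 0.381, -0.374]
force: [0.2, -1.1, -4.0]
gripper_width: 0.127
```

```bash
python3 - <<'E'
from h import *
st()
s=np.array([.566,.186]);a=np.radians(-5.8);X=np.array([np.cos(a),np.sin(a)]);Y=np.array([-X[1],X[0]])
g=s-.095*X+.034*Y; plan([*g,.264],-5.8)
im=optics.snapshot("scene");x,y=proj("scene",observe()["position"])[0].astype(int)
cv2.imwrite("pics/b.png",cv2.resize(im[y-30:y+50,x-45:x+35],(500,500),interpolation=cv2.INTER_CUBIC))
E
```

```text
t 6.15 pos [ 0.3523 -0.2805  0.2444] grasp [ 0.3524 -0.2806  0.2631] z yaw 25.4 y [-0.007  0.006 -1.   ] F [ 0.2 -1.1 -4. ] g 0.127 q [-0.68  0.07  1.97  0.    1.12 -1.12]
tcp target [0.4749 0.2294 0.2453] shift(start axes) mm [-407.8    1.4  329.8] shift(final axes) [-519.7   -0.9   70.5] turn deg [ 0.33 31.23 -0.42]
```

View pics/b.png

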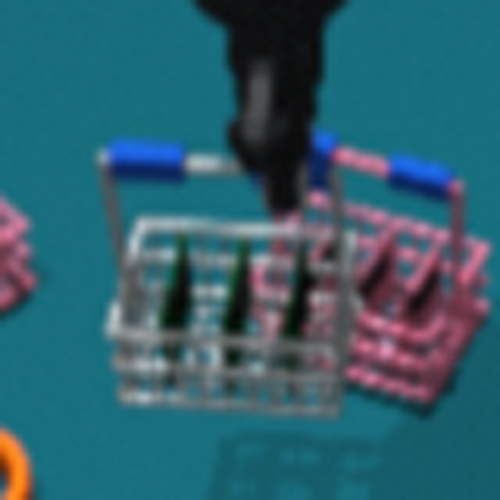

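It lifted cleanly: the bar is level and the grip is still on the sleeve at crop px (290,160). I'll carry it toward the hook.

>>> drive_tool([
  {"dx": -10,"dy": 0,"dz": 8,"ax": 0,"ay": 0,"az": 0,"grip": 1},
  {"dx": -18,"dy": 0,"dz": 14.5,"ax": 0,"ay": 0,"az": 0,"grip": 1},
  {"dx": -22,"dy": 0,"dz": 18,"ax": 0,"ay": 0,"az": 0,"grip": 1},
  {"dx": -22,"dy": 0,"dz": 18,"ax": 0,"ay": 0,"az": 0,"grip": 1},
  {"dx": -22,"dy": 0,"dz": 18,"ax": 0,"ay": 0,"az": 0,"grip": 1},
  {"dx": -22,"dy": 0,"dz": 18,"ax": 0,"ay": 0,"az": 0,"grip": 1},
  {"dx": -22,"dy": 0,"dz": 18,"ax": 0,"ay": 0,"az": 0,"grip": 1},
  {"dx": -22,"dy": 0,"dz": 18,"ax": 0,"ay": 0,"az": 0,"grip": 1},
  {"dx": -22,"dy": 0,"dz": 18,"ax": 0,"ay": 0,"az": 0,"grip": 1},
  {"dx": -20,"dy": 0,"dz": 16,"ax": 0,"ay": 0,"az": 0,"grip": 1},
])

```text
t: 7.03
position: [0.4119, -0.0202, 0.2405]
tcp_rot: [-0.595, 0.597, -0.385, 0.375]
force: [0.3, -0.5, -3.4]
gripper_width: 0.123
```

>>> drive_tool([
  {"dx": 0,"dy": 0,"dz": 0,"ax": 0,"ay": 4,"az": 0,"grip": 1},
  {"dx": 0,"dy": 0,"dz": 0,"ax": 0,"ay": 6,"az": 0,"grip": 1},
  {"dx": 0,"dy": 0,"dz": 0,"ax": 0,"ay": 6,"az": 0,"grip": 1},
  {"dx": 0,"dy": 0,"dz": 0,"ax": 0,"ay": 6,"az": 0,"grip": 1},
  {"dx": 0,"dy": 0,"dz": 0,"ax": 0,"ay": 6,"az": 0,"grip": 1},
  {"dx": 0,"dy": 0,"dz": 0,"ax": 0,"ay": 3,"az": 0,"grip": 1},
  {"dx": 0,"dy": 0,"dz": 0,"ax": 0,"ay": 0,"az": 0,"grip": 1},
])

```text
t: 7.62
position: [0.4091, -0.0131, 0.2351]
tcp_rot: [0.464, -0.472, 0.537, -0.522]
force: [-0.0, 0.1, -4.0]
gripper_width: 0.127
```

```bash
python3 - <<'E'
from h import *
st()
s=np.array([.566,.186]);a=np.radians(-5.8);X=np.array([np.cos(a),np.sin(a)]);Y=np.array([-X[1],X[0]])
g=s-.095*X+.034*Y; plan([*g,.264],-5.8)
E
```

```text
t 7.62 pos [ 0.4091 -0.0131  0.2351] grasp [ 0.4095 -0.0132  0.2538] z yaw -7.1 y [-0.022  0.009 -1.   ] F [-0.   0.1 -4. ] g 0.127 q [-0.04  0.01  2.05  0.01  1.1   0.08]
tcp target [0.4749 0.2294 0.2453] shift(start axes) mm [-248.8   -9.5   35.2] shift(final axes) [-247.9  -10.2   41. ] turn deg [ 1.29 -1.28 -0.36]
```

>>> drive_tool([
  {"dx": -12,"dy": -3,"dz": 2,"ax": 1.3,"ay": -1.3,"az": -0.4,"grip": 1},
  {"dx": -22,"dy": -3,"dz": 4,"ax": 0,"ay": 0,"az": 0,"grip": 1},
  {"dx": -26,"dy": -1,"dz": 4,"ax": 0,"ay": 0,"az": 0,"grip": 1},
  {"dx": -28,"dy": -1,"dz": 5,"ax": 0,"ay": 0,"az": 0,"grip": 1},
  {"dx": -28,"dy": -1,"dz": 5,"ax": 0,"ay": 0,"az": 0,"grip": 1},
  {"dx": -28,"dy": 0,"dz": 5,"ax": 0,"ay": 0,"az": 0,"grip": 1},
  {"dx": -28,"dy": 0,"dz": 5,"ax": 0,"ay": 0,"az": 0,"grip": 1},
  {"dx": -28,"dy": 0,"dz": 5,"ax": 0,"ay": 0,"az": 0,"grip": 1},
  {"dx": -28,"dy": 0,"dz": 5,"ax": 0,"ay": 0,"az": 0,"grip": 1},
  {"dx": -16,"dy": 0,"dz": 3,"ax": 0,"ay": 0,"az": 0,"grip": 1},
])

```text
t: 8.45
position: [0.4725, 0.2332, 0.2378]
tcp_rot: [0.476, -0.481, 0.521, -0.52]
force: [0.4, -1.0, -3.9]
gripper_width: 0.123
```

```bash
python3 - <<'E'
from h import *
from m import *
st()
s=np.array([.566,.186]);a=np.radians(-5.8);X=np.array([np.cos(a),np.sin(a)]);Y=np.array([-X[1],X[0]])
g=s-.095*X+.034*Y; plan([*g,.264],-5.8)
o=[]
for c in("top","scene"):
    im=optics.snapshot(c)
    for n in("hook_tip","hook_seat","blue_basket_bar","station"): print(c,n,marks(c,n,2))
    m,pt=seg(im,c,(20,100,80),(36,255,255),proj(c,(.54,.188,.233))[0],12);print("ball",pt.mean(0))
    x,y=proj(c,(.51,.19,.22))[0].astype(int);o.append(cv2.resize(im[y-35:y+35,x-35:x+35],(400,400),interpolation=cv2.INTER_CUBIC));print(x-35,y-35)
cv2.imwrite("pics/c.png",np.hstack(o))
E
```

```text
t 8.45 pos [0.4725 0.2332 0.2378] grasp [0.4727 0.2333 0.2565] z yaw -4.8 y [-0.007 -0.003 -1.   ] F [ 0.4 -1.  -3.9] g 0.123 q [0.46 0.2  1.83 0.   1.12 0.54]
tcp target [0.4749 0.2294 0.2453] shift(start axes) mm [ 3.6 -7.5  2.6] shift(final axes) [ 3.5 -7.5  2.8] turn deg [0.38 1.01 0.23]
top hook_tip [(0.72, array([203. , 185.4]))]
top hook_seat []
top blue_basket_bar [(0.86, array([198.7, 210. ])), (0.71, array([354. , 284.1]))]
top station [(0.67, array([212.3, 193.8]))]
ball [203.93333333 190.6       ]
169 164
scene hook_tip [(0.85, array([364.3, 239.2]))]
scene hook_seat [(0.95, array([361.8, 255. ])), (0.16, array([366.6, 239.2]))]
scene blue_basket_bar [(0.97, array([189. , 106.4])), (0.87, array([384.3, 218.6]))]
scene station [(0.98, array([348.3, 292.8])), (0.24, array([231.9, 198.1]))]
ball [367.15789474 240.94736842]
338 200
```

View pics/c.png

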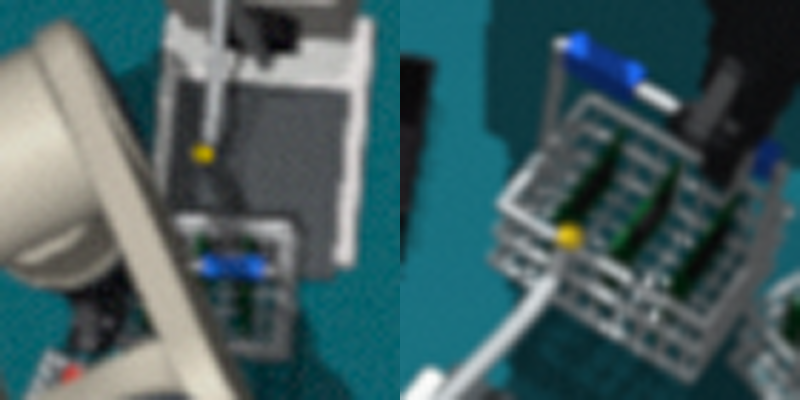

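The ball is at top-view px (203.9,190.6). The basket waits just in front of it, with its far sleeve near (210,210.6). Before going in I'll measure the lateral offset.

```bash
cat > sl.py <<'E'
from m import *
def run(near=None):
    st();R=R0();o=observe();g=o["position"]+R.apply([0,bot.tcp_to_grasp,0]);Z=R.as_matrix()[:,2]
    bd=np.array([-Z[1],Z[0],0]);bd/=np.linalg.norm(bd);B=g-.068*bd
    C={}
    for c in("top","scene"):
        im=optics.snapshot(c);m,pt=seg(im,c,(100,120,60),(125,255,255),proj(c,B)[0],11)
        C[c]=pt.mean(0);print(c,len(pt),C[c].round(1),"pred",proj(c,B)[0].round(1),"at z",onz(c,C[c],g[2]).round(4))
    p,e=tri(C["scene"],C["top"]);print("sleeveB",p.round(4),"gap",round(e,4),"expected",B.round(4))
    a=np.radians(-5.8);X=np.array([np.cos(a),np.sin(a),0]);Y=np.array([-X[1],X[0],0])
    print("station frame of bar mid from B:",((p+.034*bd-S)@np.c_[X,Y,[0,0,1]]*1000).round(1),"from grip:",((g-.034*bd-S)@np.c_[X,Y,[0,0,1]]*1000).round(1))
a=np.radians(-5.8)
bp,be=tri((367.3,240.95),(203.9,190.55))
S=bp+np.array([.027*np.cos(a),.027*np.sin(a),-.018])
E
python3 -c "
from sl import *
print('ball',bp.round(4),be.round(4),'seat',S.round(4));run()
for q in((361.8,255),(362.5,254.7)): print(onz('scene',q,.215))
"
```

```text
ball [0.5386 0.188  0.2322] 0.0024 seat [0.5655 0.1853 0.2142]
t 8.95 pos [0.4721 0.2298 0.2386] grasp [0.4722 0.2299 0.2573] z yaw -5.0 y [-0.007 -0.004 -1.   ] F [-0.1  0.3 -3.5] g 0.127 q [ 0.45  0.19  1.83 -0.    1.12  0.54]
top 50 [210.  210.3] pred [210.7 210.2] at z [0.4659 0.1646 0.2573]
scene 123 [373.1 211.3] pred [373.  210.1] at z [0.4692 0.164  0.2573]
sleeveB [0.4666 0.1642 0.2543] gap 0.0017 expected [0.4663 0.1622 0.2573]
station frame of bar mid from B: [-96.7   3.   40.1] from grip: [-96.8   1.   43. ]
[0.57131809 0.19086884 0.215     ]
[0.56964853 0.19191429 0.215     ]
```

>>> drive_tool([
  {"dx": 1,"dy": -3,"dz": 6,"ax": 0.3,"ay": 0.8,"az": 0.3,"grip": 1},
  {"dx": 1,"dy": -2,"dz": 12,"ax": 0,"ay": 0,"az": 0,"grip": 1},
  {"dx": 0,"dy": 0,"dz": 14,"ax": 0,"ay": 0,"az": 0,"grip": 1},
  {"dx": 0,"dy": 0,"dz": 12,"ax": 0,"ay": 0,"az": 0,"grip": 1},
  {"dx": 0,"dy": 0,"dz": 6,"ax": 0,"ay": 0,"az": 0,"grip": 1},
])

```text
t: 9.47
position: [0.5264, 0.2217, 0.245]
tcp_rot: [0.474, -0.473, 0.525, -0.525]
force: [0.4, -0.7, -4.0]
gripper_width: 0.125
```

```bash
python3 -c "
from sl import *
run()"
```

```text
t 9.47 pos [0.5264 0.2217 0.245 ] grasp [0.5264 0.2216 0.2637] z yaw -5.9 y [ 0.002  0.002 -1.   ] F [ 0.4 -0.7 -4. ] g 0.125 q [0.4  0.26 1.74 0.   1.15 0.5 ]
top 53 [212.2 194.4] pred [212.9 194.2] at z [0.519  0.1562 0.2637]
scene 121 [360.3 223.2] pred [360.5 221.9] at z [0.5231 0.1552 0.2637]
sleeveB [0.5201 0.1555 0.2602] gap 0.0025 expected [0.5194 0.154  0.2637]
station frame of bar mid from B: [-42.1  -0.2  45.9] from grip: [-42.6  -1.8  49.5]
```

>>> drive_tool([
  {"dx": -0.5,"dy": 1,"dz": 8,"ax": 0,"ay": 0,"az": 0,"grip": 1},
  {"dx": -0.5,"dy": 1,"dz": 12,"ax": 0,"ay": 0,"az": 0,"grip": 1},
  {"dx": 0,"dy": 0,"dz": 12,"ax": 0,"ay": 0,"az": 0,"grip": 1},
  {"dx": 0,"dy": 0,"dz": 8,"ax": 0,"ay": 0,"az": 0,"grip": 1},
  {"dx": 0,"dy": 0,"dz": 0,"ax": 0,"ay": 0,"az": 0,"grip": 1},
])

```text
t: 9.98
position: [0.5691, 0.2182, 0.2413]
tcp_rot: [0.473, -0.474, 0.526, -0.525]
force: [-0.7, -0.0, -4.3]
gripper_width: 0.128
```

```bash
python3 - <<'E'
from sl import *
run()
o=[]
for c in("top","scene"):
    im=optics.snapshot(c)
    x,y=proj(c,(.56,.19,.24))[0].astype(int);o.append(cv2.resize(im[y-30:y+30,x-30:x+30],(400,400),interpolation=cv2.INTER_CUBIC))
cv2.imwrite("pics/d.png",np.hstack(o))
E
```

```text
t 9.98 pos [0.5691 0.2182 0.2413] grasp [0.5691 0.2181 0.26  ] z yaw -5.9 y [-0.001  0.001 -1.   ] F [-0.7 -0.  -4.3] g 0.128 q [0.36 0.32 1.66 0.   1.16 0.47]
top 47 [213.4 181.9] pred [214.  181.9] at z [0.5621 0.1528 0.26  ]
scene 119 [350.9 235. ] pred [350.8 234.5] at z [0.5633 0.1515 0.26  ]
sleeveB [0.5626 0.1521 0.2594] gap 0.0017 expected [0.5622 0.1505 0.26  ]
station frame of bar mid from B: [ 0.5  0.7 45.1] from grip: [ 0.2 -0.9 45.7]
```

View pics/d.png

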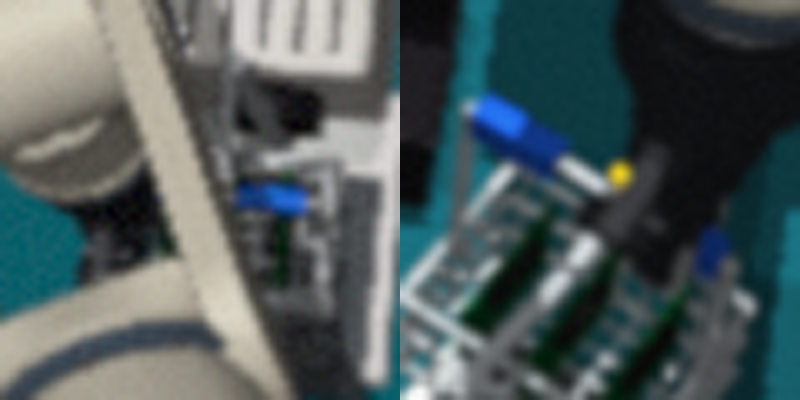

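The ball shows behind the bar's bare middle (scene crop (620,175)) and the alignment is within 1 mm. Now I'll lower slowly.

>>> drive_tool([
  {"dx": 0,"dy": 5,"dz": 0,"ax": 0,"ay": 0,"az": 0,"grip": 1},
  {"dx": 0,"dy": 7,"dz": 0,"ax": 0,"ay": 0,"az": 0,"grip": 1},
  {"dx": 0,"dy": 7,"dz": 0,"ax": 0,"ay": 0,"az": 0,"grip": 1},
  {"dx": 0,"dy": 7,"dz": 0,"ax": 0,"ay": 0,"az": 0,"grip": 1},
  {"dx": 0,"dy": 6,"dz": 0,"ax": 0,"ay": 0,"az": 0,"grip": 1},
  {"dx": 0,"dy": 4,"dz": 0,"ax": 0,"ay": 0,"az": 0,"grip": 1},
  {"dx": 0,"dy": 0,"dz": 0,"ax": 0,"ay": 0,"az": 0,"grip": 1},
])

```text
t: 10.77
position: [0.5642, 0.2185, 0.201]
tcp_rot: [0.473, -0.475, 0.526, -0.524]
force: [0.1, -0.3, -3.7]
gripper_width: 0.129
```

```bash
python3 -c "
from sl import *
run()"
```

```text
t 10.77 pos [0.5642 0.2185 0.201 ] grasp [0.5643 0.2185 0.2197] z yaw -5.8 y [-0.004  0.    -1.   ] F [ 0.1 -0.3 -3.7] g 0.129 q [0.37 0.35 1.7  0.   1.09 0.47]
top 47 [214.7 185.3] pred [215.5 185.5] at z [0.558  0.1535 0.2197]
scene 115 [350.2 243.3] pred [350.1 242.4] at z [0.5596 0.1521 0.2197]
sleeveB [0.5586 0.1528 0.2188] gap 0.0019 expected [0.5574 0.1508 0.2197]
station frame of bar mid from B: [-3.6  1.   4.5] from grip: [-4.6 -1.1  5.5]
```

>>> drive_tool([
  {"dx": 0,"dy": 1,"dz": 4,"ax": 0.3,"ay": 0,"az": 0,"grip": 1},
  {"dx": 0,"dy": 1.5,"dz": 0,"ax": 0,"ay": 0,"az": 0,"grip": 1},
  {"dx": 0,"dy": 1.5,"dz": 0,"ax": 0,"ay": 0,"az": 0,"grip": 1},
  {"dx": 0,"dy": 0,"dz": 0,"ax": 0,"ay": 0,"az": 0,"grip": 1},
])

```text
t: 11.2
position: [0.5701, 0.2185, 0.199]
tcp_rot: [-0.475, 0.473, -0.524, 0.526]
force: [-0.2, -0.5, -3.4]
gripper_width: 0.126
```

```bash
python3 -c "
from sl import *
run()"
```

```text
t 11.2 pos [0.5701 0.2185 0.199 ] grasp [0.57   0.2185 0.2177] z yaw -5.8 y [ 0.005  0.001 -1.   ] F [-0.2 -0.5 -3.4] g 0.126 q [ 0.36  0.36  1.7  -0.    1.08  0.47]
top 46 [214.8 183.8] pred [215.6 183.9] at z [0.5635 0.1535 0.2177]
scene 116 [348.9 245.4] pred [348.9 244.5] at z [0.5652 0.1519 0.2177]
sleeveB [0.5641 0.1527 0.2166] gap 0.0021 expected [0.5631 0.1508 0.2177]
station frame of bar mid from B: [1.9 1.4 2.4] from grip: [ 1.1 -0.5  3.4]
```

>>> drive_tool([
  {"dx": 0,"dy": 1.2,"dz": -1,"ax": -0.2,"ay": 0,"az": 0,"grip": 1},
  {"dx": 0,"dy": 1.2,"dz": 0,"ax": 0,"ay": 0,"az": 0,"grip": 1},
  {"dx": 0,"dy": 1.2,"dz": 0,"ax": 0,"ay": 0,"az": 0,"grip": 1},
  {"dx": 0,"dy": 0,"dz": 0,"ax": 0,"ay": 0,"az": 0,"grip": 1},
])

```text
t: 11.63
position: [0.5701, 0.2186, 0.1987]
tcp_rot: [-0.475, 0.473, -0.524, 0.525]
force: [-1.9, -0.7, -1.7]
gripper_width: 0.125
```

```bash
python3 -c "
from sl import *
run()"
```

```text
t 11.63 pos [0.5701 0.2186 0.1987] grasp [0.5701 0.2186 0.2174] z yaw -5.8 y [ 0.004  0.002 -1.   ] F [-1.9 -0.7 -1.7] g 0.125 q [0.36 0.36 1.7  0.   1.08 0.47]
top 43 [214.9 183.8] pred [215.5 183.9] at z [0.5637 0.1533 0.2174]
scene 117 [349.1 245.4] pred [348.9 244.7] at z [0.5648 0.1522 0.2174]
sleeveB [0.5641 0.1527 0.2166] gap 0.0014 expected [0.5632 0.1509 0.2174]
station frame of bar mid from B: [1.9 1.5 2.4] from grip: [ 1.2 -0.4  3.1]
```

The hook is taking load. I'll open gently.

>>> drive_tool([
  {"dx": 0,"dy": 1,"dz": -0.5,"ax": 0,"ay": 0,"az": 0,"grip": 1},
  {"dx": 0,"dy": 0,"dz": 0,"ax": 0,"ay": 0,"az": 0,"grip": 0.7},
  {"dx": 0,"dy": 0,"dz": 0,"ax": 0,"ay": 0,"az": 0,"grip": 0.5},
  {"dx": 0,"dy": 0,"dz": 0,"ax": 0,"ay": 0,"az": 0,"grip": 0.3},
  {"dx": 0,"dy": 0,"dz": 0,"ax": 0,"ay": 0,"az": 0,"grip": 0.2},
  {"dx": 0,"dy": 0,"dz": 0,"ax": 0,"ay": 0,"az": 0,"grip": 0.2},
  {"dx": 0,"dy": 0,"dz": 0,"ax": 0,"ay": 0,"az": 0,"grip": 0.2},
  {"dx": 0,"dy": 0,"dz": 0,"ax": 0,"ay": 0,"az": 0,"grip": 0.2},
])

```text
t: 12.4
position: [0.5709, 0.2192, 0.1979]
tcp_rot: [-0.477, 0.472, -0.524, 0.526]
force: [-0.7, -0.9, 0.1]
gripper_width: 0.4
```

```bash
python3 - <<'E'
from sl import *
run()
o=[]
for c in("top","scene"):
    im=optics.snapshot(c)
    x,y=proj(c,(.56,.19,.2))[0].astype(int);o.append(cv2.resize(im[y-32:y+32,x-32:x+32],(400,400),interpolation=cv2.INTER_CUBIC))
cv2.imwrite("pics/e.png",np.hstack(o))
E
```

```text
t 12.4 pos [0.5709 0.2192 0.1979] grasp [0.5708 0.2192 0.2166] z yaw -5.8 y [ 0.007  0.003 -1.   ] F [-0.7 -0.9  0.1] g 0.4 q [0.36 0.36 1.7  0.   1.07 0.47]
top 45 [214.8 183.8] pred [215.4 183.8] at z [0.564  0.1537 0.2166]
scene 115 [349.2 245.3] pred [349.  245.2] at z [0.564  0.1521 0.2166]
sleeveB [0.5641 0.1529 0.2172] gap 0.0015 expected [0.5639 0.1515 0.2166]
station frame of bar mid from B: [1.9 1.7 3. ] from grip: [1.8 0.3 2.3]
```

View pics/e.png

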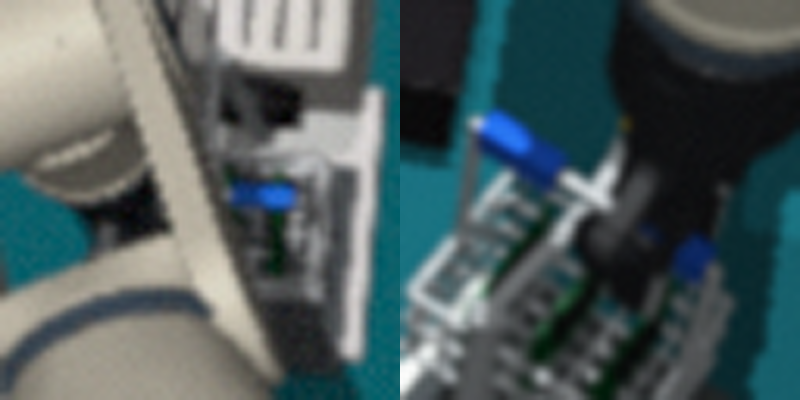

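The basket hangs level with the fingers clear of it: the opening is 34 mm and the tool force is about 0. I'll retreat straight up.

>>> drive_tool([
  {"dx": 0,"dy": 0,"dz": 0,"ax": 0,"ay": 0,"az": 0,"grip": -0.2},
  {"dx": 0,"dy": 0,"dz": 0,"ax": 0,"ay": 0,"az": 0,"grip": -0.2},
  {"dx": 0,"dy": -10,"dz": 0,"ax": 0,"ay": 0,"az": 0,"grip": -0.2},
  {"dx": 0,"dy": -14,"dz": 0,"ax": 0,"ay": 0,"az": 0,"grip": -0.2},
  {"dx": 0,"dy": -14,"dz": 0,"ax": 0,"ay": 0,"az": 0,"grip": -0.2},
  {"dx": 0,"dy": -16,"dz": 0,"ax": 0,"ay": 0,"az": 0,"grip": -0.2},
  {"dx": 0,"dy": -20,"dz": 0,"ax": 0,"ay": 0,"az": 0,"grip": -0.2},
  {"dx": 0,"dy": -20,"dz": 0,"ax": 0,"ay": 0,"az": 0,"grip": -0.2},
  {"dx": 0,"dy": -10,"dz": 0,"ax": 0,"ay": 0,"az": 0,"grip": -0.2},
])

```text
t: 13.35
position: [0.5685, 0.2183, 0.3072]
tcp_rot: [-0.475, 0.473, -0.524, 0.525]
force: [0.8, 0.6, -0.6]
gripper_width: 0.6
```

```bash
python3 - <<'E'
from sl import *
st()
for c in("top","scene"):
    im=optics.snapshot(c);print([ (n,marks(c,n,3)) for n in("blue_basket_bar","blue_basket_center")])
    m,pt=seg(im,c,(100,120,60),(125,255,255),proj(c,(.5641,.1529,.216))[0],9);print(c,pt.mean(0).round(1))
# box
th=np.radians(10.4);X=np.array([np.cos(th),np.sin(th),0]);Y=np.array([-X[1],X[0],0]);C=np.array([.568,-.2278,0])
print("tab pred",C-.05*X+[0,0,.094])
tabs={}
for c in("top","scene"):
    im=optics.snapshot(c);q=proj(c,C-.05*X+[0,0,.094])[0]
    m,pt=seg(im,c,(0,0,0),(179,255,55),q,9);print(c,"tab",len(pt),pt.mean(0).round(1),q.round(1))
    tabs[c]=pt.mean(0)
print(tri(tabs["scene"],tabs["top"]))
m,d,r,t=cal("top");
E
```

```text
t 13.35 pos [0.5685 0.2183 0.3072] grasp [0.5685 0.2183 0.3259] z yaw -5.8 y [ 0.002  0.001 -1.   ] F [ 0.8  0.6 -0.6] g 0.6 q [0.36 0.27 1.58 0.   1.29 0.47]
[('blue_basket_bar', [(0.9, array([203.8, 186.5])), (0.74, array([426.8, 254.8])), (0.64, array([356.6, 283.4]))]), ('blue_basket_center', [(0.91, array([351.8, 282.3])), (0.86, array([419.3, 253.9])), (0.74, array([207.7, 184.3]))])]
top [214.8 183.8]
[('blue_basket_bar', [(0.92, array([361.2, 255.5])), (0.85, array([189.8, 106.4])), (0.77, array([263.8, 116.3]))]), ('blue_basket_center', [(0.79, array([194.1, 122.4])), (0.74, array([352.9, 262.6])), (0.71, array([268.4, 128.5]))])]
scene [349.3 245.3]
tab pred [ 0.51882143 -0.23682596  0.094     ]
top tab 14 [325.  198.5] [325.  199.8]
scene tab 47 [234.5 197.1] [235.7 197.5]
(array([ 0.52280972, -0.2369649 ,  0.10000548]), np.float64(0.0008869891955164119))
```

The basket stayed put: its far sleeve is at the same pixels as before. I'll move over to the guard tab.

>>> drive_tool([
  {"dx": 30,"dy": 0,"dz": 0,"ax": 0,"ay": 0,"az": 0,"grip": -0.2},
  {"dx": 40,"dy": 0,"dz": 0,"ax": 0,"ay": 0,"az": 0,"grip": -0.2},
  {"dx": 40,"dy": 0,"dz": 0,"ax": 0,"ay": 0,"az": 0,"grip": -0.2},
  {"dx": 40,"dy": 0,"dz": 0,"ax": 0,"ay": 0,"az": 0,"grip": -0.2},
  {"dx": 40,"dy": 0,"dz": 0,"ax": 0,"ay": 0,"az": 0,"grip": -0.2},
  {"dx": 40,"dy": 0,"dz": 0,"ax": 0,"ay": 0,"az": 0,"grip": -0.2},
  {"dx": 40,"dy": 0,"dz": 0,"ax": 0,"ay": 0,"az": 0,"grip": -0.2},
  {"dx": 40,"dy": 0,"dz": 0,"ax": 0,"ay": 0,"az": 0,"grip": -0.2},
  {"dx": 40,"dy": 0,"dz": 0,"ax": 0,"ay": 0,"az": 0,"grip": -0.2},
  {"dx": 40,"dy": 0,"dz": 0,"ax": 0,"ay": 0,"az": 0,"grip": -0.2},
])

```text
t: 14.58
position: [0.5244, -0.1776, 0.2938]
tcp_rot: [0.474, -0.48, 0.526, -0.518]
force: [0.6, 0.6, 0.8]
gripper_width: 0.599
```

>>> drive_tool([
  {"dx": 20,"dy": 10,"dz": 0,"ax": 0,"ay": 7,"az": 0,"grip": -0.2},
  {"dx": 0,"dy": 10,"dz": 0,"ax": 0,"ay": 7,"az": 0,"grip": -0.2},
  {"dx": 0,"dy": 10,"dz": 0,"ax": 0,"ay": 7,"az": 0,"grip": -0.2},
  {"dx": 0,"dy": 10,"dz": 0,"ax": 0,"ay": 7,"az": 0,"grip": -0.2},
  {"dx": 0,"dy": 10,"dz": 0,"ax": 0,"ay": 7,"az": 0,"grip": -0.2},
  {"dx": 0,"dy": 10,"dz": 0,"ax": 0,"ay": 7,"az": 0,"grip": -0.2},
  {"dx": 0,"dy": 10,"dz": 0,"ax": 0,"ay": 7,"az": 0,"grip": -0.2},
  {"dx": 0,"dy": 10,"dz": 0,"ax": 0,"ay": 7,"az": 0,"grip": -0.2},
  {"dx": 0,"dy": 10,"dz": 0,"ax": 0,"ay": 7,"az": 0,"grip": -0.2},
  {"dx": 0,"dy": 0,"dz": 0,"ax": 0,"ay": 7,"az": 0,"grip": -0.2},
])

```text
t: 15.42
position: [0.5153, -0.2084, 0.1921]
tcp_rot: [0.074, -0.09, 0.704, -0.7]
force: [0.1, 0.0, -0.1]
gripper_width: 0.603
```

```bash
python3 -c "
from h import *
st();plan([.520,-.2368,.094],-79.6)"
```

```text
t 15.42 pos [ 0.5153 -0.2084  0.1921] grasp [ 0.5157 -0.2084  0.2108] z yaw -76.7 y [-0.024  0.003 -1.   ] F [ 0.1  0.  -0.1] g 0.603 q [-0.38  0.3   1.8  -0.01  1.06  0.96]
tcp target [ 0.52   -0.2368  0.0753] shift(start axes) mm [ -0.6 116.6  29.7] shift(final axes) [  0.5 116.8  28.8] turn deg [0.44 2.92 1.29]
```

>>> drive_tool([
  {"dx": 0,"dy": 16,"dz": 15,"ax": 0.4,"ay": 2.9,"az": 1.3,"grip": -0.2},
  {"dx": 0,"dy": 20,"dz": 14,"ax": 0,"ay": 0,"az": 0,"grip": -0.2},
  {"dx": 0,"dy": 20,"dz": 0,"ax": 0,"ay": 0,"az": 0,"grip": -0.2},
  {"dx": 0,"dy": 0,"dz": 0,"ax": 0,"ay": 0,"az": 0,"grip": -0.2},
])

```text
t: 15.75
position: [0.5199, -0.2367, 0.1314]
tcp_rot: [0.06, -0.061, 0.705, -0.704]
force: [-1.0, -0.2, -1.0]
gripper_width: 0.6
```

```bash
python3 -c "
from h import *
st();plan([.520,-.2368,.094],-79.6)"
```

```text
t 15.75 pos [ 0.5199 -0.2367  0.1314] grasp [ 0.5199 -0.2368  0.1501] z yaw -80.2 y [-0.002  0.002 -1.   ] F [-1.  -0.2 -1. ] g 0.6 q [-0.43  0.39  1.83  0.    0.92  0.97]
tcp target [ 0.52   -0.2368  0.0753] shift(start axes) mm [-0.2 56.1  0.2] shift(final axes) [-0.1 56.1  0.1] turn deg [ 0.14 -0.6   0.08]
```

>>> drive_tool([
  {"dx": 0,"dy": 14,"dz": 0,"ax": 0,"ay": -0.6,"az": 0,"grip": -0.2},
  {"dx": 0,"dy": 16,"dz": 0,"ax": 0,"ay": 0,"az": 0,"grip": -0.2},
  {"dx": 0,"dy": 16,"dz": 0,"ax": 0,"ay": 0,"az": 0,"grip": -0.2},
  {"dx": 0,"dy": 4,"dz": 0,"ax": 0,"ay": 0,"az": 0,"grip": -0.2},
  {"dx": 0,"dy": 0,"dz": 0,"ax": 0,"ay": 0,"az": 0,"grip": -0.2},
])

```text
t: 16.17
position: [0.5192, -0.2362, 0.08]
tcp_rot: [0.063, -0.066, 0.706, -0.703]
force: [-0.3, -0.1, -0.7]
gripper_width: 0.596
```

```bash
python3 -c "
from h import *
st();plan([.520,-.2368,.094],-79.6)"
```

```text
t 16.17 pos [ 0.5192 -0.2362  0.08  ] grasp [ 0.5193 -0.2362  0.0987] z yaw -79.6 y [-0.005  0.004 -1.   ] F [-0.3 -0.1 -0.7] g 0.596 q [-0.43  0.46  1.86  0.    0.82  0.96]
tcp target [ 0.52   -0.2368  0.0753] shift(start axes) mm [-0.7  4.7  0.8] shift(final axes) [-0.7  4.7  0.8] turn deg [0.26 0.05 0.24]
```

>>> drive_tool([
  {"dx": -0.5,"dy": 4,"dz": 0.5,"ax": 0.3,"ay": 0,"az": 0.2,"grip": 0.2},
  {"dx": 0,"dy": 0,"dz": 0,"ax": 0,"ay": 0,"az": 0,"grip": 0.4},
  {"dx": 0,"dy": 0,"dz": 0,"ax": 0,"ay": 0,"az": 0,"grip": 0.6},
  {"dx": 0,"dy": 0,"dz": 0,"ax": 0,"ay": 0,"az": 0,"grip": 0.7},
  {"dx": 0,"dy": 0,"dz": 0,"ax": 0,"ay": 0,"az": 0,"grip": 0.8},
  {"dx": 0,"dy": 0,"dz": 0,"ax": 0,"ay": 0,"az": 0,"grip": 0.8},
  {"dx": 0,"dy": 0,"dz": 0,"ax": 0,"ay": 0,"az": 0,"grip": 0.8},
])

```text
t: 16.75
position: [0.5219, -0.2385, 0.0795]
tcp_rot: [-0.066, 0.064, -0.702, 0.706]
force: [2.5, -1.1, -8.0]
gripper_width: 0.154
```

```bash
cat > arc.py <<'E'
from h import *
th=np.radians(10.4);X=np.array([np.cos(th),np.sin(th),0])
def arc(start,end,n,hinge):
    """rows along the tab arc, tool x = -X, tool y = down"""
    a=np.linspace(start,end,n+1)+np.arctan2(34,105);r=110.4
    p=np.c_[-r*np.cos(a),r*np.sin(a)]
    for d in np.diff(p,axis=0): print("dx",(-d[0]).round(1),"dy",(-d[1]).round(1))
def theta(hinge):
    o=observe();g=o["position"]+R0().apply([0,bot.tcp_to_grasp,0]);v=g-hinge
    x,z=v@X*1000,v[2]*1000;print("tab rel hinge",round(x,1),round(z,1),"r",np.hypot(x,z).round(1),"theta",(np.arctan2(z,-x)-np.arctan2(34,105)).round(3))
HG=np.array([.520,-.2368,.060])+.105*X
E
python3 -c "
from arc import *
st();theta(HG);arc(0,1.55,16,HG)"
```

```text
t 16.75 pos [ 0.5219 -0.2385  0.0795] grasp [ 0.5218 -0.2384  0.0982] z yaw -79.5 y [ 0.004 -0.005 -1.   ] F [ 2.5 -1.1 -8. ] g 0.154 q [-0.43  0.46  1.87 -0.    0.81  0.96]
tab rel hinge -103.5 38.2 r 110.4 theta 0.041
dx -3.8 dy -10.0
dx -4.7 dy -9.6
dx -5.6 dy -9.1
dx -6.5 dy -8.5
dx -7.3 dy -7.8
dx -8.0 dy -7.1
dx -8.7 dy -6.3
dx -9.2 dy -5.4
dx -9.7 dy -4.5
dx -10.1 dy -3.5
dx -10.4 dy -2.5
dx -10.6 dy -1.5
dx -10.7 dy -0.5
dx -10.7 dy 0.5
dx -10.6 dy 1.6
dx -10.4 dy 2.6
```

>>> drive_tool([
  {"dx": -3.8,"dy": -10,"dz": 0,"ax": 0,"ay": 0,"az": 0,"grip": 0.8},
  {"dx": -4.7,"dy": -9.6,"dz": 0,"ax": 0,"ay": 0,"az": 0,"grip": 0.8},
  {"dx": -5.6,"dy": -9.1,"dz": 0,"ax": 0,"ay": 0,"az": 0,"grip": 0.8},
  {"dx": -6.5,"dy": -8.5,"dz": 0,"ax": 0,"ay": 0,"az": 0,"grip": 0.8},
])

```text
t: 17.08
position: [0.5423, -0.2348, 0.1152]
tcp_rot: [-0.066, 0.064, -0.702, 0.706]
force: [6.8, -1.9, -16.6]
gripper_width: 0.153
```

```bash
python3 -c "
from arc import *
st();theta(HG)"
```

```text
t 17.08 pos [ 0.5423 -0.2348  0.1152] grasp [ 0.5423 -0.2346  0.1339] z yaw -79.5 y [ 0.003 -0.006 -1.   ] F [  6.8  -1.9 -16.6] g 0.153 q [-0.41  0.43  1.81 -0.01  0.9   0.98]
tab rel hinge -82.7 73.9 r 110.9 theta 0.416
```

>>> drive_tool([
  {"dx": -7.3,"dy": -7.8,"dz": 0,"ax": 0,"ay": 0,"az": 0,"grip": 0.8},
  {"dx": -8,"dy": -7,"dz": 0,"ax": 0,"ay": 0,"az": 0,"grip": 0.8},
  {"dx": -8.7,"dy": -6.2,"dz": 0,"ax": 0,"ay": 0,"az": 0,"grip": 0.8},
  {"dx": -9.2,"dy": -5.3,"dz": 0,"ax": 0,"ay": 0,"az": 0,"grip": 0.8},
  {"dx": -9.7,"dy": -4.4,"dz": 0,"ax": 0,"ay": 0,"az": 0,"grip": 0.8},
  {"dx": -10,"dy": -3.4,"dz": 0,"ax": 0,"ay": 0,"az": 0,"grip": 0.8},
])

```text
t: 17.58
position: [0.5912, -0.2256, 0.1477]
tcp_rot: [-0.062, 0.069, -0.702, 0.706]
force: [-3.9, -5.2, -8.3]
gripper_width: 0.151
```

```bash
python3 -c "
from arc import *
st();theta(HG)"
```

```text
t 17.58 pos [ 0.5912 -0.2256  0.1477] grasp [ 0.5913 -0.2254  0.1664] z yaw -79.4 y [-0.009 -0.007 -1.   ] F [-3.9 -5.2 -8.3] g 0.151 q [-0.36  0.45  1.68 -0.01  1.01  1.03]
tab rel hinge -32.8 106.4 r 111.4 theta 0.959
```

>>> drive_tool([
  {"dx": -10.3,"dy": -2,"dz": 0,"ax": -0.3,"ay": 0,"az": -0.5,"grip": 0.8},
  {"dx": -10.5,"dy": -1,"dz": 0,"ax": 0,"ay": 0,"az": 0,"grip": 0.8},
  {"dx": -10.6,"dy": 0,"dz": 0,"ax": 0,"ay": 0,"az": 0,"grip": 0.8},
  {"dx": -10.6,"dy": 0.5,"dz": 0,"ax": 0,"ay": 0,"az": 0,"grip": 0.8},
  {"dx": -10.5,"dy": 1.3,"dz": 0,"ax": 0,"ay": 0,"az": 0,"grip": 0.8},
  {"dx": -6,"dy": 1.2,"dz": 0,"ax": 0,"ay": 0,"az": 0,"grip": 0.8},
  {"dx": 0,"dy": 0,"dz": 0,"ax": 0,"ay": 0,"az": 0,"grip": 0.8},
])

```text
t: 18.17
position: [0.6437, -0.2158, 0.1497]
tcp_rot: [-0.051, 0.08, -0.703, 0.705]
force: [-2.6, -2.8, -5.3]
gripper_width: 0.152
```

```bash
python3 -c "
from arc import *
st();theta(HG)"
```

```text
t 18.17 pos [ 0.6437 -0.2158  0.1497] grasp [ 0.6445 -0.2157  0.1684] z yaw -79.3 y [-0.041 -0.007 -0.999] F [-2.6 -2.8 -5.3] g 0.152 q [-0.32  0.53  1.55 -0.02  1.1   1.08]
tab rel hinge 21.2 108.4 r 110.4 theta 1.451
```

>>> drive_tool([
  {"dx": 0,"dy": 0,"dz": 0,"ax": 0,"ay": 0,"az": 0,"grip": 0.4},
  {"dx": 0,"dy": 0,"dz": 0,"ax": 0,"ay": 0,"az": 0,"grip": 0.2},
  {"dx": 0,"dy": 0,"dz": 0,"ax": 0,"ay": 0,"az": 0,"grip": 0.2},
  {"dx": 0,"dy": 0,"dz": 0,"ax": 0,"ay": 0,"az": 0,"grip": 0.2},
  {"dx": 0,"dy": -15,"dz": 0,"ax": 0,"ay": 0,"az": -1.5,"grip": 0.2},
  {"dx": 0,"dy": -20,"dz": 0,"ax": 0,"ay": 0,"az": 0,"grip": 0.2},
  {"dx": 0,"dy": -20,"dz": 0,"ax": 0,"ay": 0,"az": 0,"grip": 0.2},
  {"dx": 0,"dy": -15,"dz": 0,"ax": 0,"ay": 0,"az": 0,"grip": 0.2},
])

```text
t: 18.83
position: [0.648, -0.2132, 0.2224]
tcp_rot: [-0.042, 0.089, -0.703, 0.704]
force: [0.2, -0.3, 0.2]
gripper_width: 0.4
```

```bash
python3 - <<'E'
from arc import *
st()
Y=np.array([-X[1],X[0],0]);B=HG-.075*X+.0144*Y;B[2]=.0403
print("ball pred",B,plan([B[0],B[1],.3],-79.6))
im=optics.snapshot("scene");x,y=proj("scene",HG)[0].astype(int)
print("pred px",proj("scene",B),"tabopen",marks("scene","toggle_tip"),marks("scene","guard_tab"))
o=[cv2.resize(im[y-50:y+30,x-40:x+40],(400,400),interpolation=cv2.INTER_CUBIC)];print("org",x-40,y-50)
im=optics.snapshot("top");x,y=proj("top",B)[0].astype(int);print("top pred",proj("top",B),marks("top","toggle_tip"),"org",x-40,y-40)
o.append(cv2.resize(im[y-40:y+40,x-40:x+40],(400,400),interpolation=cv2.INTER_CUBIC))
cv2.imwrite("pics/f.png",np.hstack(o))
E
```

```text
t 18.83 pos [ 0.648  -0.2132  0.2224] grasp [ 0.6493 -0.213   0.241 ] z yaw -79.4 y [-0.066 -0.009 -0.998] F [ 0.2 -0.3  0.2] g 0.4 q [-0.31  0.48  1.46 -0.03  1.26  1.09]
tcp target [ 0.5469 -0.2172  0.2813] shift(start axes) mm [103.8 -52.1 -14.9] shift(final axes) [100.2 -58.9 -14.3] turn deg [0.21 0.25 3.83]
ball pred [ 0.54690767 -0.217221    0.0403    ] None
pred px [[236.87454208 217.54709851]] tabopen [] [(0.9, array([210.9, 218.6]))]
org 180 181
top pred [[318.38036952 194.7313249 ]] [] org 278 154
```

View pics/f.png

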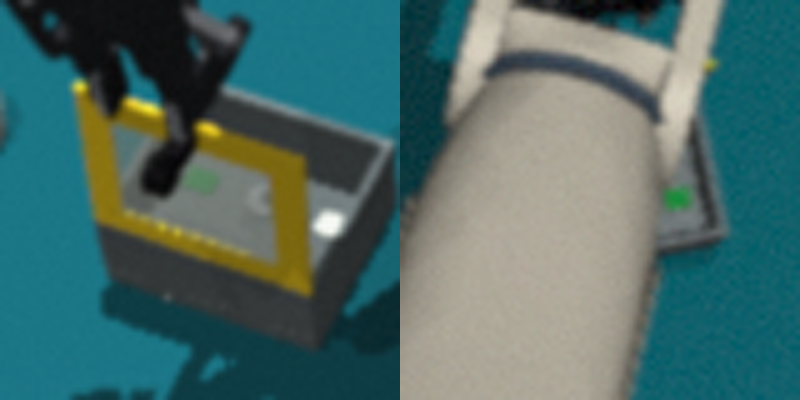

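The guard stands nearly vertical, with the tab at crop px (160,180). The predicted toggle point, crop px (284,182), is hidden by the frame bar. That fits with the white and green marks at (328,222) and (200,180).

>>> drive_tool([
  {"dx": 10,"dy": -5,"dz": -3,"ax": 0.2,"ay": 0.2,"az": 3.8,"grip": 0.2},
  {"dx": 18,"dy": 0,"dz": -4,"ax": 0,"ay": 0,"az": 0,"grip": 0.2},
  {"dx": 24,"dy": 0,"dz": -4,"ax": 0,"ay": 0,"az": 0,"grip": 0.2},
  {"dx": 24,"dy": 0,"dz": -3,"ax": 0,"ay": 0,"az": 0,"grip": 0.2},
  {"dx": 18,"dy": 0,"dz": 0,"ax": 0,"ay": 0,"az": 0,"grip": 0.2},
  {"dx": 5,"dy": 0,"dz": 0,"ax": 0,"ay": 0,"az": 0,"grip": 0.2},
  {"dx": 0,"dy": 0,"dz": 0,"ax": 0,"ay": 0,"az": 0,"grip": 0.2},
])

```text
t: 19.67
position: [0.5391, -0.2148, 0.2155]
tcp_rot: [0.06, -0.068, 0.707, -0.701]
force: [-0.0, -0.6, 0.7]
gripper_width: 0.401
```

```bash
python3 - <<'E'
from arc import *
st();plan([.5469,-.2172,.041],-79.6)
for c in("scene","top"):
    optics.snapshot(c);print(c,marks(c,"toggle_tip"))
E
```

```text
t 19.67 pos [ 0.5391 -0.2148  0.2155] grasp [ 0.5393 -0.215   0.2342] z yaw -79.6 y [-0.012  0.006 -1.   ] F [-0.  -0.6  0.7] g 0.401 q [-0.38  0.31  1.74  0.    1.11  1.  ]
tcp target [ 0.5469 -0.2172  0.0223] shift(start axes) mm [ -9.3 193.1   5.4] shift(final axes) [ -7.3 193.2   3.7] turn deg [0.49 0.05 0.61]
scene []
top []
```

>>> drive_tool([
  {"dx": -4,"dy": 15,"dz": 2,"ax": 0.5,"ay": 0,"az": 0.6,"grip": 0.2},
  {"dx": -3,"dy": 22,"dz": 1.5,"ax": 0,"ay": 0,"az": 0,"grip": 0.2},
  {"dx": 0,"dy": 25,"dz": 0,"ax": 0,"ay": 0,"az": 0,"grip": 0.2},
  {"dx": 0,"dy": 25,"dz": 0,"ax": 0,"ay": 0,"az": 0,"grip": 0.2},
  {"dx": 0,"dy": 20,"dz": 0,"ax": 0,"ay": 0,"az": 0,"grip": 0.2},
  {"dx": 0,"dy": 8,"dz": 0,"ax": 0,"ay": 0,"az": 0,"grip": 0.2},
  {"dx": 0,"dy": 0,"dz": 0,"ax": 0,"ay": 0,"az": 0,"grip": 0.2},
])

```text
t: 20.45
position: [0.5595, -0.2174, 0.0978]
tcp_rot: [-0.07, 0.062, -0.702, 0.706]
force: [-0.9, 0.6, 1.1]
gripper_width: 0.395
```

```bash
python3 - <<'E'
from arc import *
st();plan([.5469,-.2172,.041],-79.6)
E
```

```text
t 20.45 pos [ 0.5595 -0.2174  0.0978] grasp [ 0.5593 -0.2173  0.1165] z yaw -79.3 y [ 0.011 -0.004 -1.   ] F [-0.9  0.6  1.1] g 0.395 q [-0.37  0.46  1.8   0.    0.86  1.01]
tcp target [ 0.5469 -0.2172  0.0223] shift(start axes) mm [13.1 75.3 -3. ] shift(final axes) [12.4 75.5 -2.5] turn deg [-0.33  0.28 -0.59]
```

>>> drive_tool([
  {"dx": 7,"dy": 5,"dz": -1.5,"ax": -0.3,"ay": 0.3,"az": -0.6,"grip": 0.2},
  {"dx": 7,"dy": 12,"dz": -1,"ax": 0,"ay": 0,"az": 0,"grip": 0.2},
  {"dx": 1.5,"dy": 15,"dz": 0,"ax": 0,"ay": 0,"az": 0,"grip": 0.2},
  {"dx": 1.5,"dy": 12,"dz": 0,"ax": 0,"ay": 0,"az": 0,"grip": 0.2},
  {"dx": 0,"dy": 0,"dz": 0,"ax": 0,"ay": 0,"az": 0,"grip": 0.2},
])

```text
t: 20.87
position: [0.5452, -0.219, 0.0557]
tcp_rot: [-0.065, 0.063, -0.703, 0.705]
force: [-0.2, 0.4, -0.5]
gripper_width: 0.4
```

```bash
python3 - <<'E'
from arc import *
st();plan([.5469,-.2172,.041],-79.6)
E
```

```text
t 20.87 pos [ 0.5452 -0.219   0.0557] grasp [ 0.5451 -0.2189  0.0744] z yaw -79.6 y [ 0.004 -0.002 -1.   ] F [-0.2  0.4 -0.5] g 0.4 q [-0.38  0.51  1.84 -0.    0.78  1.01]
tcp target [ 0.5469 -0.2172  0.0223] shift(start axes) mm [-1.9 33.4 -1.5] shift(final axes) [-2.  33.4 -1.4] turn deg [-0.16 -0.02 -0.18]
```

>>> drive_tool([
  {"dx": -1,"dy": 8,"dz": -1.4,"ax": 0,"ay": 0,"az": 0,"grip": 0.2},
  {"dx": 0,"dy": 10,"dz": 0,"ax": 0,"ay": 0,"az": 0,"grip": 0.2},
  {"dx": 1,"dy": 10,"dz": 0,"ax": 0,"ay": 0,"az": 0,"grip": 0.2},
  {"dx": 0,"dy": 4,"dz": 0,"ax": 0,"ay": 0,"az": 0,"grip": 0.2},
  {"dx": 0,"dy": 0,"dz": 0,"ax": 0,"ay": 0,"az": 0,"grip": 0.2},
])

```text
t: 21.28
position: [0.5473, -0.2183, 0.0232]
tcp_rot: [-0.066, 0.062, -0.703, 0.706]
force: [0.6, 1.0, -0.2]
gripper_width: 0.398
```

```bash
python3 - <<'E'
from arc import *
st();plan([.5469,-.2172,.041],-79.6)
E
```

```text
t 21.28 pos [ 0.5473 -0.2183  0.0232] grasp [ 0.5471 -0.2183  0.0419] z yaw -79.6 y [ 0.007 -0.004 -1.   ] F [ 0.6  1.  -0.2] g 0.398 q [-0.38  0.56  1.86 -0.    0.72  1.01]
tcp target [ 0.5469 -0.2172  0.0223] shift(start axes) mm [ 0.2  0.9 -1.2] shift(final axes) [ 0.2  0.9 -1.2] turn deg [-0.28 -0.03 -0.36]
```

>>> drive_tool([
  {"dx": 0,"dy": 0,"dz": 5,"ax": 0,"ay": 0,"az": -0.3,"grip": 0.2},
  {"dx": 0,"dy": 0,"dz": 5,"ax": 0,"ay": 0,"az": 0,"grip": 0.2},
  {"dx": 0,"dy": 0,"dz": 5,"ax": 0,"ay": 0,"az": 0,"grip": 0.2},
  {"dx": 0,"dy": 0,"dz": 5,"ax": 0,"ay": 0,"az": 0,"grip": 0.2},
  {"dx": 0,"dy": 0,"dz": 5,"ax": 0,"ay": 0,"az": 0,"grip": 0.2},
])

```text
t: 21.7
position: [0.5522, -0.244, 0.0237]
tcp_rot: [-0.064, 0.064, -0.703, 0.705]
force: [-0.7, 0.8, 1.6]
gripper_width: 0.401
```

```bash
cat >> arc.py <<'E'
def bx():
    st();o=observe();Y=np.array([-X[1],X[0],0]);v=(o["position"]-HG)*1000
    print("hinge frame x,y:",(v@X).round(1),(v@Y).round(1),"F along Y",(o["force"]@Y).round(1))
E
python3 -c "
from arc import *
bx()"
```

```text
t 21.7 pos [ 0.5522 -0.244   0.0237] grasp [ 0.5522 -0.2439  0.0424] z yaw -79.6 y [ 0.001 -0.004 -1.   ] F [-0.7  0.8  1.6] g 0.401 q [-0.42  0.58  1.82 -0.    0.74  0.98]
hinge frame x,y: -74.6 -12.9 F along Y 1.0
```

>>> drive_tool([
  {"dx": 0,"dy": 0,"dz": 4,"ax": 0,"ay": 0,"az": 0,"grip": 0.2},
  {"dx": 0,"dy": 0,"dz": 3,"ax": 0,"ay": 0,"az": 0,"grip": 0.2},
  {"dx": 0,"dy": 0,"dz": 2,"ax": 0,"ay": 0,"az": 0,"grip": 0.2},
  {"dx": 0,"dy": 0,"dz": 1,"ax": 0,"ay": 0,"az": 0,"grip": 0.2},
])

```text
t: 22.03
position: [0.5534, -0.2527, 0.0238]
tcp_rot: [0.062, -0.063, 0.705, -0.703]
force: [1.1, 11.9, 3.3]
gripper_width: 0.401
```

```bash
python3 -c "
from arc import *
bx()"
```

```text
t 22.03 pos [ 0.5534 -0.2527  0.0238] grasp [ 0.5535 -0.2527  0.0425] z yaw -79.8 y [-0.001  0.003 -1.   ] F [ 1.1 11.9  3.3] g 0.401 q [-0.43  0.59  1.8   0.    0.75  0.96]
hinge frame x,y: -75.0 -21.7 F along Y 11.5
```

At 11.5 N it has met the end stop, so the toggle is fully over. I'll back off, rise, and check it.

>>> drive_tool([
  {"dx": 0,"dy": 0,"dz": -6,"ax": 0,"ay": 0,"az": 0,"grip": 0.2},
  {"dx": 0,"dy": -10,"dz": 0,"ax": 0,"ay": 0,"az": 0,"grip": 0.2},
  {"dx": 0,"dy": -20,"dz": 0,"ax": 0,"ay": 0,"az": 0,"grip": 0.2},
  {"dx": -2,"dy": -25,"dz": 0,"ax": 0,"ay": 0,"az": 0,"grip": 0.2},
  {"dx": -2,"dy": -30,"dz": 0,"ax": 0,"ay": 0,"az": 0,"grip": 0.2},
  {"dx": -2,"dy": -30,"dz": 0,"ax": 0,"ay": 0,"az": 0,"grip": 0.2},
  {"dx": -2,"dy": -30,"dz": 0,"ax": 0,"ay": 0,"az": 0,"grip": 0.2},
  {"dx": -2,"dy": -30,"dz": 0,"ax": 0,"ay": 0,"az": 0,"grip": 0.2},
  {"dx": 0,"dy": -15,"dz": 0,"ax": 0,"ay": 0,"az": 0,"grip": 0.2},
])

```text
t: 22.78
position: [0.5605, -0.2476, 0.2229]
tcp_rot: [0.061, -0.065, 0.704, -0.704]
force: [1.4, -0.7, -0.4]
gripper_width: 0.4
```

```bash
python3 - <<'E'
from arc import *
bx()
im=optics.snapshot("scene");x,y=proj("scene",HG)[0].astype(int);Y=np.array([-X[1],X[0],0])
for s in(1,-1):
    B=HG-.075*X+s*.0144*Y;B[2]=.0403;print("crop px",(proj("scene",B)[0]-[x-40,y-50])*5)
cv2.imwrite("pics/g.png",cv2.resize(im[y-50:y+30,x-40:x+40],(400,400),interpolation=cv2.INTER_CUBIC))
# tab at theta 1.45
a=1.451+np.arctan2(34,105);T=HG+X*(-.1104*np.cos(a));T[2]+=.1104*np.sin(a);print("tab",T,"px",proj("scene",T),marks("scene","guard_tab"),(x-40,y-50));plan(T,-79.6)
E
```

```text
t 22.78 pos [ 0.5605 -0.2476  0.2229] grasp [ 0.5606 -0.2476  0.2416] z yaw -79.8 y [-0.006 -0.    -1.   ] F [ 1.4 -0.7 -0.4] g 0.4 q [-0.42  0.34  1.67 -0.    1.14  0.98]
hinge frame x,y: -67.1 -18.0 F along Y -1.0
crop px [284.37271038 182.73549256]
crop px [241.45715833 168.18975256]
tab [ 0.64414049 -0.21401596  0.16834263] px [[212.90024827 214.54664049]] [(0.57, array([210.7, 214.5])), (0.41, array([425.1, 251.4])), (0.33, array([353.4, 266.5]))] (np.int64(180), np.int64(181))
tcp target [ 0.6441 -0.214   0.1496] shift(start axes) mm [-88.2  72.8 -18.7] shift(final axes) [-87.9  73.1 -18.4] turn deg [-0.01 -0.19  0.23]
```

View pics/g.png

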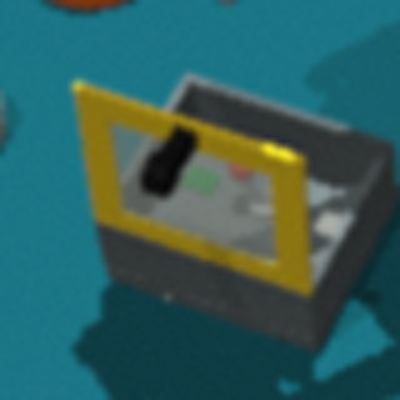

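The red ball shows at crop px (241,170), exactly where the on position should project. The guard is still open. I'll pinch the tab again.

>>> drive_tool([
  {"dx": -10,"dy": 0,"dz": -6,"ax": 0,"ay": 0,"az": 0.2,"grip": 0.2},
  {"dx": -20,"dy": 0,"dz": -7,"ax": 0,"ay": 0,"az": 0,"grip": 0.2},
  {"dx": -22,"dy": 0,"dz": -5.5,"ax": 0,"ay": 0,"az": 0,"grip": 0.2},
  {"dx": -22,"dy": 0,"dz": 0,"ax": 0,"ay": 0,"az": 0,"grip": 0.2},
  {"dx": -14,"dy": 0,"dz": 0,"ax": 0,"ay": 0,"az": 0,"grip": 0.2},
  {"dx": 0,"dy": 0,"dz": 0,"ax": 0,"ay": 0,"az": 0,"grip": 0.2},
])

```text
t: 23.38
position: [0.6466, -0.2115, 0.2198]
tcp_rot: [-0.061, 0.063, -0.704, 0.704]
force: [-0.6, 0.4, -0.1]
gripper_width: 0.402
```

```bash
python3 -c "
from arc import *
bx();plan([.6441,-.214,.1684],-79.6)"
```

```text
t 23.38 pos [ 0.6466 -0.2115  0.2198] grasp [ 0.6467 -0.2115  0.2385] z yaw -79.9 y [-0.003 -0.001 -1.   ] F [-0.6  0.4 -0.1] g 0.402 q [-0.32  0.45  1.51 -0.    1.18  1.08]
hinge frame x,y: 24.1 2.1 F along Y 0.5
tcp target [ 0.6441 -0.214   0.1497] shift(start axes) mm [ 2.7 70.1  2. ] shift(final axes) [ 3.  70.1  2. ] turn deg [-0.   -0.34  0.15]
```

>>> drive_tool([
  {"dx": 3,"dy": 12,"dz": 2,"ax": 0,"ay": -0.3,"az": 0.2,"grip": 0.2},
  {"dx": 1.5,"dy": 18,"dz": 0,"ax": 0,"ay": 0,"az": 0,"grip": 0.2},
  {"dx": 1.5,"dy": 18,"dz": 0,"ax": 0,"ay": 0,"az": 0,"grip": 0.2},
  {"dx": 1.5,"dy": 14,"dz": 0,"ax": 0,"ay": 0,"az": 0,"grip": 0.2},
  {"dx": 0,"dy": 5,"dz": 0,"ax": 0,"ay": 0,"az": 0,"grip": 0.2},
  {"dx": 0,"dy": 0,"dz": 0,"ax": 0,"ay": 0,"az": 0,"grip": 0.2},
])

```text
t: 23.88
position: [0.6365, -0.2123, 0.1445]
tcp_rot: [0.063, -0.067, 0.705, -0.703]
force: [-0.4, -0.4, -0.5]
gripper_width: 0.401
```

```bash
python3 -c "
from arc import *
bx();plan([.6441,-.214,.1684],-79.6)"
```

```text
t 23.88 pos [ 0.6365 -0.2123  0.1445] grasp [ 0.6366 -0.2123  0.1632] z yaw -79.5 y [-0.006  0.002 -1.   ] F [-0.4 -0.4 -0.5] g 0.401 q [-0.32  0.51  1.59 -0.    1.04  1.06]
hinge frame x,y: 14.0 3.1 F along Y -0.3
tcp target [ 0.6441 -0.214   0.1497] shift(start axes) mm [-7.1 -5.2  3.1] shift(final axes) [-7.2 -5.2  3.1] turn deg [0.16 0.1  0.34]
```

>>> drive_tool([
  {"dx": -7,"dy": -5,"dz": 3,"ax": 0.2,"ay": 0,"az": 0.3,"grip": 0.2},
  {"dx": 0,"dy": 0,"dz": 0,"ax": 0,"ay": 0,"az": 0,"grip": 0.4},
  {"dx": 0,"dy": 0,"dz": 0,"ax": 0,"ay": 0,"az": 0,"grip": 0.6},
  {"dx": 0,"dy": 0,"dz": 0,"ax": 0,"ay": 0,"az": 0,"grip": 0.8},
  {"dx": 0,"dy": 0,"dz": 0,"ax": 0,"ay": 0,"az": 0,"grip": 0.8},
  {"dx": 0,"dy": 0,"dz": 0,"ax": 0,"ay": 0,"az": 0,"grip": 0.8},
])

```text
t: 24.38
position: [0.6445, -0.2157, 0.1509]
tcp_rot: [-0.064, 0.065, -0.703, 0.705]
force: [0.6, 0.1, -6.3]
gripper_width: 0.152
```

```bash
python3 -c "
from arc import *
bx();theta(HG);arc(1.45,0.3,11,HG)"
```

```text
t 24.38 pos [ 0.6445 -0.2157  0.1509] grasp [ 0.6445 -0.2156  0.1696] z yaw -79.5 y [-0.    -0.003 -1.   ] F [ 0.6  0.1 -6.3] g 0.152 q [-0.32  0.51  1.58 -0.    1.05  1.07]
hinge frame x,y: 21.3 -1.7 F along Y 0.0
tab rel hinge 21.3 109.6 r 111.7 theta 1.449
dx 11.4 dy -1.6
dx 11.5 dy -0.4
dx 11.5 dy 0.8
dx 11.4 dy 2.0
dx 11.1 dy 3.2
dx 10.7 dy 4.3
dx 10.2 dy 5.4
dx 9.6 dy 6.4
dx 8.9 dy 7.4
dx 8.0 dy 8.3
dx 7.1 dy 9.1
```

Pinched: the width matches the disc. I'll swing it back along the arc.

>>> drive_tool([
  {"dx": 11.4,"dy": -1,"dz": 0,"ax": 0,"ay": 0,"az": 0,"grip": 0.8},
  {"dx": 11.5,"dy": -0.4,"dz": 0,"ax": 0,"ay": 0,"az": 0,"grip": 0.8},
  {"dx": 11.5,"dy": 0.8,"dz": 0,"ax": 0,"ay": 0,"az": 0,"grip": 0.8},
  {"dx": 11.4,"dy": 2,"dz": 0,"ax": 0,"ay": 0,"az": 0,"grip": 0.8},
  {"dx": 11.1,"dy": 3.2,"dz": 0,"ax": 0,"ay": 0,"az": 0,"grip": 0.8},
])

```text
t: 24.8
position: [0.5989, -0.2244, 0.1513]
tcp_rot: [-0.073, 0.056, -0.702, 0.706]
force: [5.4, 4.7, 1.9]
gripper_width: 0.151
```

```bash
python3 -c "
from arc import *
bx();theta(HG)"
```

```text
t 24.8 pos [ 0.5989 -0.2244  0.1513] grasp [ 0.5984 -0.2244  0.17  ] z yaw -79.6 y [ 0.025 -0.003 -1.   ] F [5.4 4.7 1.9] g 0.151 q [-0.36  0.44  1.69  0.01  0.98  1.02]
hinge frame x,y: -25.2 -2.1 F along Y 3.6
tab rel hinge -25.6 110.0 r 113.0 theta 1.029
```

>>> drive_tool([
  {"dx": 10.5,"dy": 5.5,"dz": 0,"ax": 0,"ay": 0,"az": -0.7,"grip": 0.8},
  {"dx": 10,"dy": 5.5,"dz": 0,"ax": 0,"ay": 0,"az": -0.7,"grip": 0.8},
  {"dx": 9.6,"dy": 6.4,"dz": 0,"ax": 0,"ay": 0,"az": 0,"grip": 0.8},
  {"dx": 9,"dy": 7.4,"dz": 0,"ax": 0,"ay": 0,"az": 0,"grip": 0.8},
  {"dx": 8,"dy": 8.3,"dz": 0,"ax": 0,"ay": 0,"az": 0,"grip": 0.8},
])

```text
t: 25.22
position: [0.5637, -0.2311, 0.1344]
tcp_rot: [-0.074, 0.053, -0.7, 0.708]
force: [-10.6, 5.8, 27.5]
gripper_width: 0.152
```

```bash
python3 -c "
from arc import *
bx();theta(HG)"
```

```text
t 25.22 pos [ 0.5637 -0.2311  0.1344] grasp [ 0.5631 -0.231   0.1531] z yaw -79.7 y [ 0.031 -0.008 -0.999] F [-10.6   5.8  27.5] g 0.152 q [-0.39  0.42  1.77  0.01  0.92  0.99]
hinge frame x,y: -61.0 -2.3 F along Y 7.6
tab rel hinge -61.6 93.1 r 111.6 theta 0.673
```

>>> drive_tool([
  {"dx": 8.4,"dy": 8,"dz": -1,"ax": 0,"ay": 0,"az": -0.7,"grip": 0.8},
  {"dx": 7.6,"dy": 8.6,"dz": -0.5,"ax": 0,"ay": 0,"az": -0.7,"grip": 0.8},
  {"dx": 6.8,"dy": 9.2,"dz": 0,"ax": 0,"ay": 0,"az": 0,"grip": 0.8},
  {"dx": 6,"dy": 9.7,"dz": 0,"ax": 0,"ay": 0,"az": 0,"grip": 0.8},
])

```text
t: 25.55
position: [0.5397, -0.2357, 0.1105]
tcp_rot: [-0.07, 0.056, -0.698, 0.71]
force: [-8.4, 3.5, 17.0]
gripper_width: 0.152
```

```bash
python3 -c "
from arc import *
bx();theta(HG)"
```

```text
t 25.55 pos [ 0.5397 -0.2357  0.1105] grasp [ 0.5393 -0.2354  0.1292] z yaw -79.7 y [ 0.021 -0.015 -1.   ] F [-8.4  3.5 17. ] g 0.152 q [-0.41  0.43  1.83 -0.01  0.86  0.99]
hinge frame x,y: -85.4 -2.5 F along Y 5.0
tab rel hinge -85.8 69.2 r 110.2 theta 0.366
```

>>> drive_tool([
  {"dx": 6,"dy": 9,"dz": 0,"ax": 0.5,"ay": 0,"az": -0.5,"grip": 0.8},
  {"dx": 5.3,"dy": 9.5,"dz": 0,"ax": 0,"ay": 0,"az": 0,"grip": 0.8},
  {"dx": 4.5,"dy": 9.5,"dz": 0,"ax": 0,"ay": 0,"az": 0,"grip": 0.8},
  {"dx": 3,"dy": 6,"dz": 0,"ax": 0,"ay": 0,"az": 0,"grip": 0.8},
])

```text
t: 25.88
position: [0.5241, -0.239, 0.0832]
tcp_rot: [-0.07, 0.055, -0.694, 0.714]
force: [-0.8, 4.2, 8.8]
gripper_width: 0.148
```

```bash
python3 -c "
from arc import *
bx();theta(HG)"
```

```text
t 25.88 pos [ 0.5241 -0.239   0.0832] grasp [ 0.5236 -0.2385  0.1019] z yaw -79.9 y [ 0.024 -0.026 -0.999] F [-0.8  4.2  8.8] g 0.148 q [-0.42  0.45  1.88 -0.02  0.78  0.98]
hinge frame x,y: -101.4 -2.9 F along Y 4.3
tab rel hinge -101.7 41.9 r 110.0 theta 0.078
```

>>> drive_tool([
  {"dx": 1,"dy": 3,"dz": 0,"ax": 0.8,"ay": 0,"az": -0.5,"grip": 0.8},
  {"dx": 0.5,"dy": 2.5,"dz": 0,"ax": 0,"ay": 0,"az": 0,"grip": 0.8},
  {"dx": 0.5,"dy": 2.5,"dz": 0,"ax": 0,"ay": 0,"az": 0,"grip": 0.8},
  {"dx": 0,"dy": 2,"dz": 0,"ax": 0,"ay": 0,"az": 0,"grip": 0.8},
])

```text
t: 26.22
position: [0.5224, -0.2396, 0.0785]
tcp_rot: [-0.068, 0.056, -0.689, 0.719]
force: [-9.5, 0.2, 11.8]
gripper_width: 0.157
```

```bash
python3 -c "
from arc import *
bx();theta(HG)"
```

```text
t 26.22 pos [ 0.5224 -0.2396  0.0785] grasp [ 0.522  -0.2389  0.0972] z yaw -80.0 y [ 0.021 -0.041 -0.999] F [-9.5  0.2 11.8] g 0.157 q [-0.42  0.45  1.89 -0.04  0.77  1.01]
hinge frame x,y: -103.2 -3.2 F along Y 1.9
tab rel hinge -103.4 37.2 r 109.9 theta 0.032
```

>>> drive_tool([
  {"dx": 0,"dy": 2.5,"dz": 0,"ax": -1,"ay": 0,"az": 0,"grip": 0.8},
  {"dx": 0,"dy": 2.5,"dz": 0,"ax": -1,"ay": 0,"az": 0,"grip": 0.8},
  {"dx": 0,"dy": 2,"dz": 0,"ax": 0,"ay": 0,"az": 0,"grip": 0.8},
])

```text
t: 26.47
position: [0.5216, -0.2387, 0.0758]
tcp_rot: [-0.067, 0.058, -0.702, 0.706]
force: [-7.4, 0.8, 12.5]
gripper_width: 0.154
```

```bash
python3 -c "
from arc import *
bx();theta(HG);plan([.52,-.2368,.0972],-79.6)"
```

```text
t 26.47 pos [ 0.5216 -0.2387  0.0758] grasp [ 0.5214 -0.2386  0.0945] z yaw -79.9 y [ 0.014 -0.005 -1.   ] F [-7.4  0.8 12.5] g 0.154 q [-0.43  0.46  1.88  0.    0.79  0.96]
hinge frame x,y: -103.7 -2.2 F along Y 2.1
tab rel hinge -104.0 34.5 r 109.5 theta 0.007
tcp target [ 0.52   -0.2368  0.0785] shift(start axes) mm [ 1.2 -2.8 -2.2] shift(final axes) [ 1.3 -2.7 -2.2] turn deg [-0.42 -0.27 -0.76]
```

>>> drive_tool([
  {"dx": 0,"dy": 2.5,"dz": 0,"ax": 0,"ay": 0,"az": 0,"grip": 0.8},
  {"dx": 0,"dy": 2.5,"dz": 0,"ax": 0,"ay": 0,"az": 0,"grip": 0.8},
  {"dx": 0,"dy": 0,"dz": 0,"ax": 0,"ay": 0,"az": 0,"grip": 0.4},
  {"dx": 0,"dy": 0,"dz": 0,"ax": 0,"ay": 0,"az": 0,"grip": 0},
  {"dx": 0,"dy": 0,"dz": -1,"ax": 0,"ay": 0,"az": 0,"grip": 0},
  {"dx": 0,"dy": 0,"dz": 0,"ax": 0,"ay": 0,"az": 0,"grip": 0},
])

```text
t: 26.97
position: [0.5229, -0.2386, 0.0769]
tcp_rot: [-0.069, 0.056, -0.701, 0.707]
force: [-0.1, 0.6, -0.4]
gripper_width: 0.502
```

```bash
python3 -c "
from arc import *
bx();theta(HG)"
```

```text
t 26.97 pos [ 0.5229 -0.2386  0.0769] grasp [ 0.5225 -0.2384  0.0956] z yaw -79.9 y [ 0.019 -0.007 -1.   ] F [-0.1  0.6 -0.4] g 0.502 q [-0.43  0.46  1.88  0.    0.79  0.96]
hinge frame x,y: -102.5 -2.3 F along Y 0.6
tab rel hinge -102.8 35.6 r 108.8 theta 0.02
```

Released. I'll rise straight up and clear of the tab.

>>> drive_tool([
  {"dx": 0,"dy": -8,"dz": 0,"ax": 0,"ay": 0,"az": -0.8,"grip": 0},
  {"dx": 0,"dy": -15,"dz": 0,"ax": 0,"ay": 0,"az": 0,"grip": 0},
  {"dx": 0,"dy": -20,"dz": 0,"ax": 0,"ay": 0,"az": 0,"grip": 0},
  {"dx": 0,"dy": -25,"dz": 0,"ax": 0,"ay": 0,"az": 0,"grip": 0},
  {"dx": 0,"dy": -30,"dz": 0,"ax": 0,"ay": 0,"az": 0,"grip": 0},
  {"dx": 20,"dy": -30,"dz": 0,"ax": 0,"ay": 0,"az": 0,"grip": 0},
  {"dx": 30,"dy": -20,"dz": 0,"ax": 0,"ay": 0,"az": 0,"grip": 0},
  {"dx": 30,"dy": 0,"dz": 0,"ax": 0,"ay": 0,"az": 0,"grip": 0},
  {"dx": 30,"dy": 0,"dz": 0,"ax": 0,"ay": 0,"az": 0,"grip": 0},
  {"dx": 0,"dy": 0,"dz": 0,"ax": 0,"ay": 0,"az": 0,"grip": 0},
])

```text
t: 27.8
position: [0.4129, -0.2568, 0.2324]
tcp_rot: [-0.067, 0.062, -0.7, 0.709]
force: [1.4, -0.5, 0.4]
gripper_width: 0.503
```

```bash
python3 - <<'E'
from sl import *
st()
new=optics.snapshot("scene");old=cv2.resize(cv2.imread("pics/scene0.png"),(560,420))
x,y=proj("scene",(.575,-.22,.07))[0].astype(int)
def crop(im,x,y,r=38): return cv2.resize(im[y-r:y+r,x-r:x+r],(260,260),interpolation=cv2.INTER_CUBIC)
u,v=proj("scene",(.56,.19,.17))[0].astype(int)
cv2.imwrite("pics/i.png",np.hstack([crop(old,x,y),crop(new,x,y),crop(new,u,v)]))
m,pt=seg(new,"scene",(22,120,90),(35,255,255),proj("scene",(.575,-.22,.06))[0],42)
w=np.array([onz("scene",p,.064)[:2] for p in pt]);print(len(pt),pt.mean(0).round(1),"frame before 912 [228.4 217.0]")
k,pt=seg(new,"scene",(0,0,0),(179,255,55),(234.5,197.1),9);print("tab",len(pt),pt.mean(0),"before 47 [234.5 197.1]")
k,pt=seg(new,"scene",(100,120,60),(125,255,255),proj("scene",(.5641,.1529,.216))[0],9);print("sleeveB",pt.mean(0),"before 349.3 245.3")
for l in("red_basket_center","parts_bin","cleaner_bottle_center","tool_cup","tape_roll","flux_jar","spray_can"): print(l,marks("scene",l,2))
E
```

```text
t 27.8 pos [ 0.4129 -0.2568  0.2324] grasp [ 0.4127 -0.2565  0.2511] z yaw -79.6 y [ 0.008 -0.012 -1.   ] F [ 1.4 -0.5  0.4] g 0.503 q [-0.55  0.13  1.93 -0.01  1.07  0.84]
873 [228.4 217.7] frame before 912 [228.4 217.0]
tab 55 [234.70909091 197.83636364] before 47 [234.5 197.1]
sleeveB [349.21621622 245.30630631] before 349.3 245.3
red_basket_center [(0.82, array([424. , 250.7])), (0.37, array([359.6, 255.2]))]
parts_bin [(0.75, array([320.2, 225.4]))]
cleaner_bottle_center [(0.72, array([278. , 273.1]))]
tool_cup [(0.66, array([424.6, 360.6]))]
tape_roll [(0.63, array([197.5, 172.9]))]
flux_jar [(0.62, array([171.4, 206.2]))]
spray_can [(0.72, array([256.9, 314.7]))]
```

View pics/i.png

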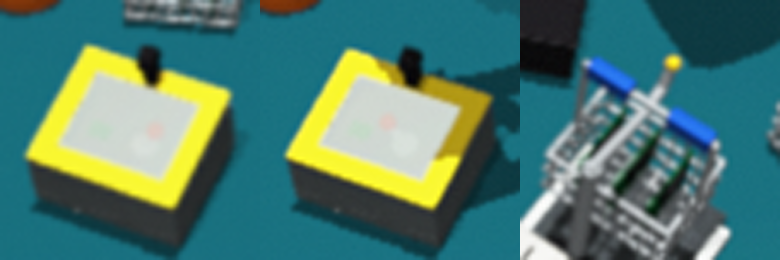

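The guard sits exactly as it did at the start, with the red ball now next to the green mark (crop px (388,122)). The basket hangs straight on the hook. I'm handing in.

```bash
python3 -c "
from cell import bot
print(bot.job_done())"
```

```text
the job is handed in; nothing more can be done
None
```

I handed the job in at about 28 s of the 72 s allowed; no verdict was reported.

- **Basket:** I lifted the silver blue-handled basket by one sleeve and lowered its bare bar middle into the hook's dip. I measured it within about 3 mm of the seat when I let go. In the last picture it hangs straight, and its far sleeve is at the same pixels as at release.
- **Blower switch:** I swung the guard to about 1.45 rad, pushed the toggle over to its end stop (11.5 N), and lowered the guard again.
    - **Toggle:** in the last picture the red ball shows beside the green mark.
    - **Guard:** the last arm reading of its angle was about 0.01 to 0.02 rad. The frame and tab are within 1 pixel of where they started, and I put that shift down to lighting.
- **Bystanders:** six of the seven showed in the scene camera both times and moved at most about 4 pixels, which I take as detector noise. I compared those by pixel only, not as distances in mm. The tape roll was missed in the first scene picture, so it has no start point there; its final mark fits the place where the first top picture had it.
- **Robot:** at the end the gripper was clear of everything, with about 1.5 N on the force reading, which is noise.

No final check failed. Along the way, straight descents drifted sideways by up to 13 mm, and I corrected that before each contact.

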